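Level the sewing machine platform and lean on the level

TASK

The plywood platform for the sewing machine has sunk at its levelling foot. Lay the spirit level on the platform along its length, let go, and turn the foot's black hand knob until the bubble sits centred between its two lines; then press down on the level with a steady push of about a kilogram's weight, and finish still pressing it onto the board with the bubble centred. Leave the sewing things around it where they stand.

Things in the scene. Friction and masses are not known exactly. Their poses are not given: they have to be found in the camera images.
- board_mid (a point): middle of the top face of the platform's plywood board: 400 mm long (y axis here), 220 mm wide (x), 18 mm thick, top about 68 mm above the table; z is its upward normal. The platform is fixed on the table. Four flat rubber cups for the machine's feet, 34 mm across, 3 mm high, sit near the long edges at x = +-85 mm, y = -140 and +90 mm.
- board: the same board; origin on the line of its two fixed rubber feet, 170 mm in -y from board_mid and 18 mm below the top; same axes. It tilts only end to end about that line, by 3 to 6 thousandths of a radian at the start, always low at its +y end, where the levelling foot is; side to side it is true.
- knob_mid (a point): centre, half-way up, of the levelling foot's black star-shaped knob: 40 mm across, 28 mm tall, upright axis, underside 16 mm above the board, 160 mm in +y from board_mid. Its height is fixed. Clockwise from above raises the board there, 4 mm a turn (0.0019 rad of tilt per rad of knob; 2 to 3 rad needed). Stiff (0.06 N m), no clicks; it stays where left, also with a push on the board.
- level_mid (a point): centre (half-way up) of the spirit level: aluminium bar with black end caps, 180 mm long (its x axis), 24 mm wide (y), 46 mm high (z), 0.4 to 0.65 kg, standing on its base on the table at the start. In the middle of its top, under a clear cover, a 68 mm yellow-green vial along x is read from above: two black lines 23 mm apart, pale bubble 17 mm long.
- level: the same spirit level; origin at the centre of its underside, same axes. Its whole top is flat and rigid and may be pressed, the clear cover too.
- bubble (a joint): place of the bubble's middle along the level's own x axis, in m, 0 midway between the lines, positive towards the level's +x end, stops at +-0.022. It floats to the higher end, about 1.8 mm per thousandth of a radian of tilt, and needs about 1.5 s to settle.
- button_jar: closed glass jar, 68 mm across, 85 mm high, a bystander; origin under its middle
- spool_a: thread spool standing on end, 28 mm across, 58 mm high, a bystander; origin under its middle
- spool_b: second thread spool, 28 mm across, 58 mm high, a bystander; origin under its middle
- pin_tin: round pin tin, 76 mm across, 21 mm high, a bystander; origin under its middle
- tape_case: round tape-measure case, 56 mm across, 17 mm high, a bystander; origin under its middle
- scissors: dressmaking scissors, 180 mm long along x, 12 mm high, a bystander; origin near the pivot
- clapper: wooden pressing block, 200 mm along x, 55 mm wide, 32 mm high, a bystander; origin under its middle

How it is judged:
By the outcome, as a careful person would: the job done as asked, in the order asked, and still so for the second after the job is handed in, while the arm keeps its last pose, push and grip.
It also fails if it takes over 72 s, if anything falls off the work surface, if the arm or the gripper's body presses on something with over 40 N, if the wrist force passes 120 N, or if a joint passes its speed limit or range.

ROBOT

A 7-joint arm with a two-finger parallel gripper is mounted at the origin on the work surface. World frame = base frame: x ahead of the robot, y to its left, z up, the work surface at z = 0. Lengths are in m, angles in rad, forces in N, time in s.
With the tool pointing down it reaches from about 0.425 to 0.875 m from the base axis. Payload 4.7 kg.
Tool frame: the origin (TCP) lies on the centre line of the jaws, within the pads' length; the fingertips stand ahead of it and the grasp point (between the pads) lies 8 mm behind it (ctrl.finger_overhang is the x of the fingertips in the tool frame, in m); x points along the fingers, z is the direction in which the jaws open and shut, and the axes are right-handed (so a half turn about x gives the same grasp; the last joint's range is limited). The gripper opens to 87 mm and grips with 3 to 60 N. Pads are 19 mm wide; open, the fingers measure 117 mm over their backs; the gripper's body (75 mm by 190 mm) begins 51 mm behind the grasp point.
Start: joints at [-1.165, 0.321, -0.07, 1.45, 0.023, 1.371, -0.057], TCP at [0.248, 0.601, 0.194] pointing down, gripper open.
Joint ranges: [-2.86, 2.86], [-0.3, 2.09], [-1.38, 1.24], [0.06, 2.45], [-1.56, 4.7], [0.09, 2.05], [-2.69, 2.69]. Speed limits (rad/s): [2.57, 2.57, 3.14, 3.14, 3.14, 3.14, 3.14].

INTERFACE

Orientations are given as a rotation vector (axis times angle).
In Python, from bench import readout, viewer, job, nets, ctrl gives the robot as it stands.
- The arm moves only by the shell command python3 -m creep 'ROWS' [FORCE]. ROWS is JSON, a list of rows, each an object with "linear": the shift along the tool's x, y, z in m, a list of three; "twist": the turn, a rotation vector about the tool's x, y, z in degrees, a list of three; "fingers": the gripper's target within -1 to 1 (shut at 1, half-way at 0, fully open at -1). A call has 1 to 8 rows; each row is the pose to reach, as a shift and turn from the pose commanded when the call began, along the tool's axes at that moment; what a row does not reach only later rows make up. A row lasts 1/12 s, in which the tool goes at most 41.7 mm and 7.16 degrees, less where a joint would pass 70% of its speed; a pose out of reach is approached as far as the arm can. A call with a gripper value outside its range is refused whole. The fingers move at their own pace and stop on an object; FORCE is the grip in N (left out, the last holds). Time passes only in rows, so rows that repeat a pose let the fingers close. It gives the time, the measured TCP pose, the force and the opening at its end, in the units of the state.
- readout.get_state(): the state, without advancing time (a new reading comes with each control period).
- viewer.get_image(name): name is "scene" or "top"; returns (picture, depth): 384x512x3 uint8, red, green, blue; 384x512 float32, m along the optical axis (not along the pixel's ray), 0 where there is no reading.
- viewer.camera_params(name): a dict with "K" (3x3 intrinsics, pixels), "cam_to_world" (4x4, takes a point from camera to world coordinates). Camera axes: x right, y down, z forward; pixel columns grow to the right and rows downward; lengths in m; the calibration is good to about 2 mm. A picture is of the moment at which its call begins. camera_params takes no time and is no camera call.
- job.close_job(): hands the job in, once; it reports no verdict.
Trained networks look in the newest picture that a camera, given by its name, has taken for a name from the list of things; names that differ only in an ending like _2 or _b are one class to them, and where a whole thing is asked for, a point or a joint stands for the part that bears it (a point fixed in the world has none). Each returns a list of dicts, best first, with "conf" (0 to 1); they miss things now and then, are a little off and sometimes report something else, mostly with a low value. They report only what shows in the picture. A call takes as long as a camera call.
- nets.boxes_of(camera, label): "centre" ([x, y, z] in m, in world coordinates, good to about 4 mm: the middle of the surface that is visible of it).
- nets.place_of(camera, label): "centre" ([x, y, z] in m, in world coordinates, good to about 4 mm: a listed point, or the origin of a listed thing).
The state is a dict: "time": time; "joint_positions": joint angles; "qd": joint speeds; "joint_torque": joint torques, N m; "position": TCP position; "tool_rot": TCP orientation; "ft_force": force on the tool from outside, world axes, zero at the start; "torque": the same for the moment, N m; "grip_width": opening from 0.0 (shut) to 1.0 (fully open).
Only numpy, scipy, OpenCV 4.12 (cv2) and the standard library are available. Lean on these libraries where they do the work, as an engineer would, in place of code of your own. Each camera call takes 0.05 s, during which the arm holds its last target.

## Working session

There is one attempt and no reset: what is moved stays moved. The work goes in short steps, Python scripts to look and compute and a shell command to move; the robot and the scene stay as the last step left them, time stands still between calls to the robot, and variables do not carry over. Pictures are saved under pics/ and viewed, and the job is handed in when it is done.

```bash
ls; mkdir -p pics
python3 - <<'E'
from bench import readout, viewer, job, nets, ctrl
import cv2
print(readout.get_state()); print(ctrl.finger_overhang)
for n in("scene","top"):
    im,d=viewer.get_image(n); cv2.imwrite(f"pics/{n}0.png",im[:,:,::-1]); print(viewer.camera_params(n))
    for l in("board_mid","knob_mid","level_mid","level","bubble","button_jar","spool_a","pin_tin","tape_case","scissors","clapper"):
        print(n,l,[(round(r['conf'],2),[round(float(v),4) for v in r['centre']]) for r in nets.place_of(n,l)[:3]])
E
```

```text
pics
{'time': 0.0, 'joint_positions': array([-1.16489874,  0.32182956, -0.07009263,  1.45166235,  0.02258179,
        1.37079911, -0.05689931]), 'qd': array([ 6.97481148e-04,  4.06427450e-04, -2.54037859e-04, -1.78289952e-03,
       -2.42730489e-04,  3.83779743e-04,  9.66368049e-05]), 'joint_torque': array([ 3.54800859e-04, -4.91295433e+01, -4.03698161e-01, -3.12528348e+01,
       -6.39633369e-02,  4.39421798e-02,  1.74645506e-04]), 'position': array([0.24800927, 0.60017066, 0.19266371]), 'tool_rot': array([-0.91709603,  1.37102619,  0.91524007]), 'ft_force': array([ 0.08028062, -0.14415663,  0.3696733 ]), 'torque': array([-0.04916899,  0.00040904, -0.00888722]), 'grip_width': 0.9987335708540036}
0.011
{'K': array([[435.67851865,   0.        , 254.46651858],
       [  0.        , 435.67851865, 196.36745715],
       [  0.        ,   0.        ,   1.        ]]), 'cam_to_world': array([[-0.67080443,  0.50180533, -0.54608866,  1.23834062],
       [ 0.74163114,  0.45173329, -0.4959035 ,  0.64804973],
       [-0.00216059, -0.73765063, -0.67517915,  0.91370885],
       [ 0.        ,  0.        ,  0.        ,  1.        ]])}
scene board_mid [(0.9, [0.5221, -0.0762, 0.0683])]
scene knob_mid [(0.47, [0.5221, 0.0841, 0.0982])]
scene level_mid [(0.68, [0.479, 0.3062, 0.0244])]
scene level [(0.63, [0.4762, 0.3092, 0.0039])]Traceback (most recent call last):
  File "<stdin>", line 7, in <module>
ValueError: it knows: board, board_mid, button_jar, clapper, knob_mid, level, level_mid, pin_tin, scissors, spool, tape_case
```

Run:
```python
from bench import readout, viewer, job, nets, ctrl
import cv2
n="top"
im,d=viewer.get_image(n); cv2.imwrite(f"pics/{n}0.png",im[:,:,::-1]); print(viewer.camera_params(n))
for l in("board_mid","knob_mid","level_mid","button_jar","spool","pin_tin","tape_case","scissors","clapper"):
        print(n,l,[(round(r['conf'],2),[round(float(v),4) for v in r['centre']]) for r in nets.place_of(n,l)[:3]])
```

```text
{'K': array([[492.26695831,   0.        , 250.11581022],
       [  0.        , 492.26695831, 193.34647377],
       [  0.        ,   0.        ,   1.        ]]), 'cam_to_world': array([[-0.01834331, -0.99606519,  0.08670446,  0.47123074],
       [-0.99977614,  0.01735859, -0.01209763,  0.03876648],
       [ 0.01054496, -0.08690696, -0.99616062,  1.50758697],
       [ 0.        ,  0.        ,  0.        ,  1.        ]])}
top board_mid [(0.58, [0.5227, -0.0744, 0.0663])]
top knob_mid [(0.45, [0.5241, 0.0873, 0.0961])]
top level_mid [(0.69, [0.4816, 0.3102, 0.0181]), (0.56, [0.7155, 0.3021, 0.0014])]
top button_jar [(0.56, [0.7791, 0.1588, -0.001])]
top spool [(0.67, [0.7547, 0.0453, 0.0036]), (0.5, [0.7661, -0.1853, -0.0031])]
top pin_tin [(0.96, [0.7135, 0.2997, 0.003])]
top tape_case [(0.79, [0.3768, 0.1949, -0.0004])]
top scissors [(0.64, [0.5748, -0.4349, -0.0025])]
top clapper [(0.96, [0.4804, 0.4943, 0.0015]), (0.3, [0.5289, 0.0867, 0.0969])]
```

View pics/scene0.png

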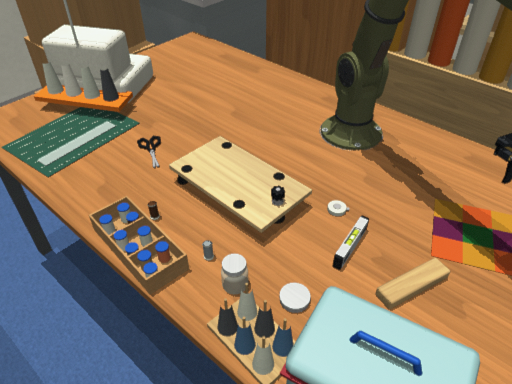

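View pics/top0.png

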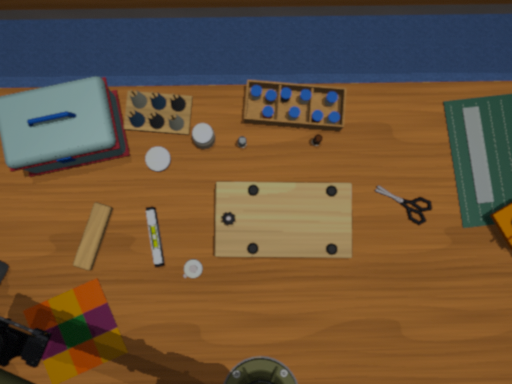

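The pictures show the level at px (155,236) in the top view, standing with open space around it. The board is at (283,220) and its knob at (228,218). Next I measure poses from the depth maps.

```bash
cat > h.py <<'E'
from bench import readout, viewer, job, nets, ctrl
import cv2, numpy as np
from scipy.spatial.transform import Rotation as R
def pts(n):
    im,d=viewer.get_image(n); P=viewer.camera_params(n); K=P['K'];T=P['cam_to_world']
    v,u=np.mgrid[0:384,0:512]
    c=np.stack([(u-K[0,2])/K[0,0]*d,(v-K[1,2])/K[1,1]*d,d],-1)
    return im,d,c@T[:3,:3].T+T[:3,3]
def rect(p):
    (c,(w,h),a)=cv2.minAreaRect((p[:,:2]*1000).astype(np.float32)); return np.round(c,1),round(w,1),round(h,1),round(a,1)
def proj(n,p):
    P=viewer.camera_params(n);T=P['cam_to_world'];c=T[:3,:3].T@(np.array(p)-T[:3,3]);q=P['K']@c;return q[:2]/q[2]
def crop(n,im,p,r,s,f):
    u,v=proj(n,p);u,v=int(u),int(v);c=im[max(0,v-r):v+r,max(0,u-r):u+r,::-1]
    cv2.imwrite(f,cv2.resize(c,None,fx=s,fy=s,interpolation=cv2.INTER_CUBIC)); return u-r,v-r
def st():
    s=readout.get_state(); r=R.from_rotvec(s['tool_rot'])
    print('t',round(s['time'],2),'p',s['position'].round(4),'x',r.as_matrix()[:,0].round(3),'z',r.as_matrix()[:,2].round(3),'F',s['ft_force'].round(2),'g',round(s['grip_width'],3),'q',s['joint_positions'].round(2))
    return s,r
def go(target,zdir,cmd=None):
    "shift and turn in tool axes from (p,rot) to target w/ tool x down and z along zdir(world)"
    s,r=st(); p=s['position']
    x=np.array([0,0,-1.]);z=np.array([*zdir,0.]);z/=np.linalg.norm(z)
    t=R.from_matrix(np.stack([x,np.cross(z,x),z],1))
    print('lin',(r.inv().apply(np.array(target)-p)).round(4),'twist',np.degrees((r.inv()*t).as_rotvec()).round(2))
E
python3 - <<'E'
from h import *
for n in("top","scene"):
    im,d,w=pts(n); x,y,z=w[...,0],w[...,1],w[...,2]
    m=(d>0)&(z>.055)&(z<.08)&(abs(x-.52)<.16)&(abs(y+.075)<.25)
    p=w[m]; print(n,'board',rect(p),np.median(p[:,2]), len(p))
    A=np.c_[p[:,0],p[:,1],np.ones(len(p))];k=np.abs(p[:,2]-np.median(p[:,2]))<.004
    print(' plane',np.linalg.lstsq(A[k],p[k,2],rcond=None)[0])
    m=(d>0)&(z>.085)&(z<.125)&(abs(x-.522)<.05)&(abs(y-.085)<.05)
    p=w[m]; print(n,'knob',rect(p),p[:,2].max(),np.median(p[:,2]),p[:,:2].mean(0),len(p))
    m=(d>0)&(z>.03)&(z<.07)&(abs(x-.48)<.13)&(abs(y-.308)<.1)
    p=w[m]; print(n,'level',rect(p),np.median(p[:,2]),p[:,:2].mean(0),len(p))
    print(crop(n,im,[.48,.308,.04],40,10,f'pics/lev_{n}.png'))
E
```

```text
top board (array([519.2, -75.7]), 400.2, 220.4, 88.5) 0.06680305281287535 10030
 plane [-0.00041211 -0.00202273  0.06686113]
top knob (array([523.6,  84.2]), 36.4, 36.8, 52.0) 0.120090128425004 0.11077468942159496 [0.52288641 0.08375834] 136
top level (array([475.6, 307. ]), 179.7, 25.5, 8.5) 0.043739178820436875 [0.47477874 0.30632826] 543
(114, 194)
scene board (array([520.4, -72.8]), 405.8, 224.8, 88.1) 0.06634463552187464 6351
 plane [-0.0003092  -0.00286283  0.06641498]
scene knob (array([526.1,  88.3]), 36.5, 36.3, 46.4) 0.11561248505623078 0.10784403463783587 [0.53006923 0.09144752] 181
scene level (array([478.4, 310.8]), 183.4, 25.6, 8.6) 0.04391681955225879 [0.48514346 0.31276445] 536
(310, 197)
```

Run:
```python
from h import *
st()
```

```text
t 0.85 p [0.2482 0.6008 0.1938] x [ 0.  0. -1.] z [0.382 0.924 0.   ] F [-0.24  0.08 -0.64] g 1.002 q [-1.16  0.32 -0.07  1.45  0.02  1.37 -0.06]
```

Run:
```python
from h import *
a=np.radians(98.5)
go([.477,.309,.12],[np.cos(a),np.sin(a)])
```

```text
t 0.85 p [0.2482 0.6008 0.1938] x [ 0.  0. -1.] z [0.382 0.924 0.   ] F [-0.24  0.08 -0.64] g 1.002 q [-1.16  0.32 -0.07  1.45  0.02  1.37 -0.06]
lin [ 0.0738 -0.3228 -0.1823] twist [-3.094e+01  1.000e-02  1.000e-02]
```

View pics/lev_top.png

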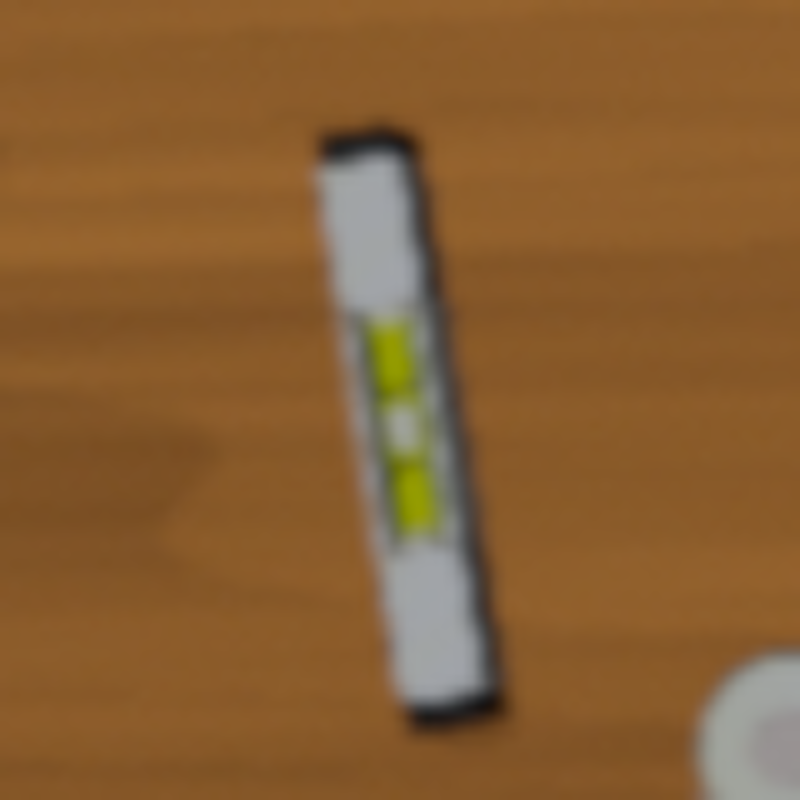

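View pics/lev_scene.png

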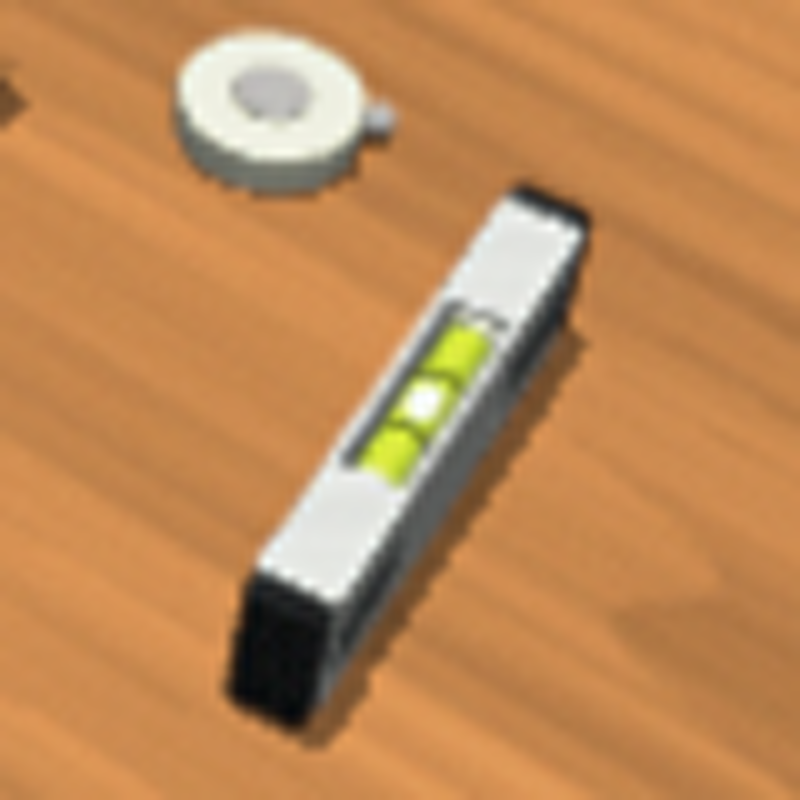

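The level stands in both crops with its bubble centred, at about (403,430) in the top crop and (425,400) in the scene crop. The bubble reads well from above. Now I move over it.

```bash
python3 -m creep '[{"linear":[0.008,-0.036,-0.020],"twist":[-4,0,0],"fingers":-1},{"linear":[0.016,-0.072,-0.041],"twist":[-8,0,0],"fingers":-1},{"linear":[0.024,-0.108,-0.061],"twist":[-12,0,0],"fingers":-1},{"linear":[0.033,-0.144,-0.081],"twist":[-16,0,0],"fingers":-1},{"linear":[0.041,-0.180,-0.102],"twist":[-20,0,0],"fingers":-1},{"linear":[0.049,-0.216,-0.122],"twist":[-24,0,0],"fingers":-1},{"linear":[0.057,-0.252,-0.142],"twist":[-28,0,0],"fingers":-1},{"linear":[0.066,-0.288,-0.163],"twist":[-30.9,0,0],"fingers":-1}]'
python3 - <<'E'
from h import *
a=np.radians(98.5)
go([.477,.309,.12],[np.cos(a),np.sin(a)])
E
```

```text
time: 1.52
position: [0.4509, 0.3418, 0.1288]
tool_rot: [-1.319, 1.133, 1.319]
ft_force: [1.0, 1.5, -0.6]
grip_width: 1.002
t 1.52 p [0.4509 0.3418 0.1288] x [ 0.001  0.001 -1.   ] z [-0.15   0.989  0.001] F [ 0.96  1.45 -0.6 ] g 1.002 q [-0.75  0.18  0.06  1.75 -0.01  1.2   1.04]
lin [ 0.0088 -0.0209 -0.0364] twist [0.15 0.04 0.06]
```

```bash
python3 -m creep '[{"linear":[0.008,-0.020,-0.034],"twist":[0,0,0],"fingers":-1},{"linear":[0.030,-0.020,-0.034],"twist":[0,0,0],"fingers":-1},{"linear":[0.040,-0.020,-0.034],"twist":[0,0,0],"fingers":-1},{"linear":[0.040,-0.020,-0.034],"twist":[0,0,0],"fingers":-1}]'
python3 - <<'E'
from h import *
a=np.radians(98.5)
go([.477,.309,.022],[np.cos(a),np.sin(a)])
im,d,w=pts("scene");cv2.imwrite("pics/s1.png",im[:,:,::-1])
E
```

```text
time: 1.85
position: [0.4726, 0.3116, 0.0861]
tool_rot: [-1.316, 1.141, 1.319]
ft_force: [-0.4, 1.0, -0.1]
grip_width: 0.997
t 1.85 p [0.4726 0.3116 0.0861] x [-0.004 -0.002 -1.   ] z [-0.146  0.989 -0.002] F [-0.38  0.95 -0.11] g 0.997 q [-0.7   0.22  0.09  1.79 -0.02  1.13  1.11]
lin [ 0.0641 -0.0043 -0.0031] twist [-0.08 -0.1  -0.27]
```

View pics/s1.png

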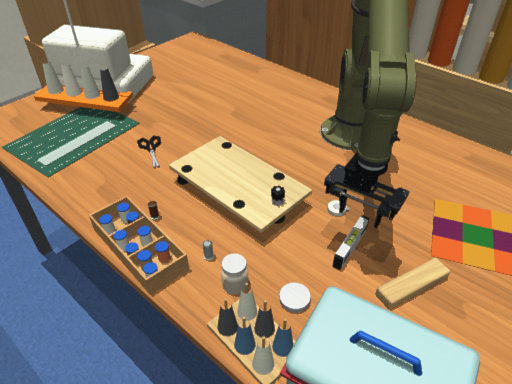

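The gripper stands above the level with the bar lying between the open jaws, around (350,225). Now I go down and grip.

```bash
python3 -m creep '[{"linear":[0.025,-0.003,-0.002],"twist":[0,0,0],"fingers":-1},{"linear":[0.048,-0.003,-0.002],"twist":[0,0,0],"fingers":-1},{"linear":[0.062,-0.003,-0.002],"twist":[0,0,0],"fingers":-1},{"linear":[0.062,-0.003,-0.002],"twist":[0,0,0],"fingers":1},{"linear":[0.062,-0.003,-0.002],"twist":[0,0,0],"fingers":1},{"linear":[0.062,-0.003,-0.002],"twist":[0,0,0],"fingers":1},{"linear":[0.062,-0.003,-0.002],"twist":[0,0,0],"fingers":1},{"linear":[0.062,-0.003,-0.002],"twist":[0,0,0],"fingers":1}]' 25
python3 -m creep '[{"linear":[0,0,0],"twist":[0,0,0],"fingers":1},{"linear":[0,0,0],"twist":[0,0,0],"fingers":1},{"linear":[0,0,0],"twist":[0,0,0],"fingers":1}]'
python3 - <<'E'
from h import *
st()
E
```

```text
time: 2.57
position: [0.4786, 0.3122, 0.0282]
tool_rot: [-1.317, 1.133, 1.316]
ft_force: [0.2, -0.5, 0.1]
grip_width: 0.706
time: 2.82
position: [0.4779, 0.3112, 0.027]
tool_rot: [-1.317, 1.135, 1.317]
ft_force: [0.2, -0.5, 0.4]
grip_width: 0.478
t 2.82 p [0.4779 0.3112 0.027 ] x [ 0.  0. -1.] z [-0.147  0.989  0.   ] F [ 0.2  -0.48  0.43] g 0.478 q [-0.7   0.29  0.09  1.84 -0.03  1.01  1.12]
```

```bash
python3 -m creep '[{"linear":[0.004,0,0],"twist":[0,0,0],"fingers":1},{"linear":[0.004,0,0],"twist":[0,0,0],"fingers":1},{"linear":[0.004,0,0],"twist":[0,0,0],"fingers":1},{"linear":[0.004,0,0],"twist":[0,0,0],"fingers":1},{"linear":[0.004,0,0],"twist":[0,0,0],"fingers":1},{"linear":[0.004,0,0],"twist":[0,0,0],"fingers":1},{"linear":[0.004,0,0],"twist":[0,0,0],"fingers":1}]'
python3 - <<'E'
from h import *
st()
E
```

```text
time: 3.4
position: [0.4778, 0.3112, 0.0227]
tool_rot: [-1.317, 1.136, 1.317]
ft_force: [0.9, 0.0, 0.7]
grip_width: 0.016
t 3.4 p [0.4778 0.3112 0.0227] x [ 0.  0. -1.] z [-0.147  0.989  0.   ] F [0.92 0.   0.73] g 0.016 q [-0.7   0.3   0.09  1.84 -0.03  1.    1.12]
```

Run:
```python
from h import *
im,d,w=pts("scene");print(crop("scene",im,[.478,.31,.04],60,6,'pics/s2.png'))
im,d,w=pts("top");print(crop("top",im,[.478,.31,.04],60,6,'pics/t2.png'))
st()
```

```text
(291, 177)
(93, 175)
t 3.5 p [0.4778 0.3112 0.0227] x [ 0.  0. -1.] z [-0.147  0.989  0.   ] F [-0.03  0.13  0.65] g 0.003 q [-0.7   0.3   0.09  1.84 -0.03  1.    1.12]
```

View pics/s2.png

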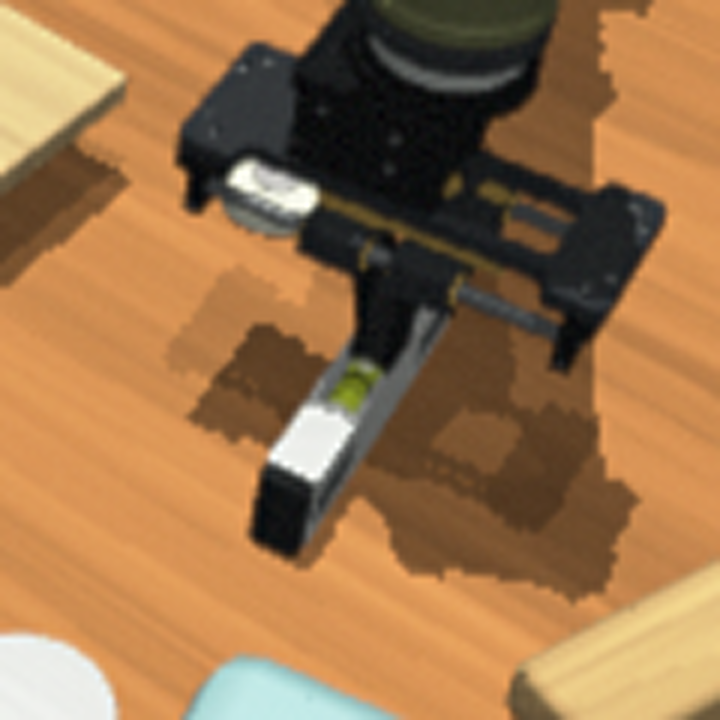

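View pics/t2.png

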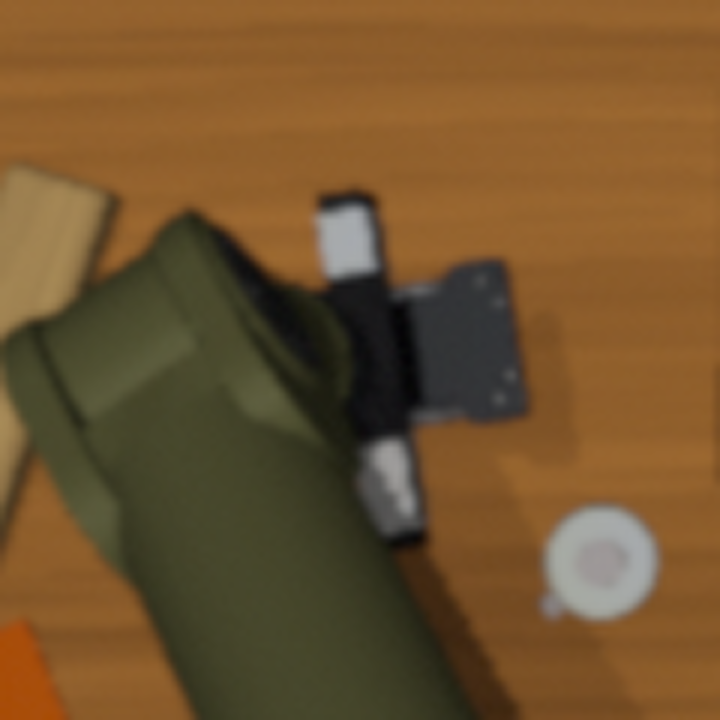

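The crops show the fingers around the bar at (385,310), but the opening reads about 0. A small lift will show whether it is held.

```bash
python3 -m creep '[{"linear":[-0.01,0,0],"twist":[0,0,0],"fingers":1},{"linear":[-0.025,0,0],"twist":[0,0,0],"fingers":1},{"linear":[-0.04,0,0],"twist":[0,0,0],"fingers":1},{"linear":[-0.04,0,0],"twist":[0,0,0],"fingers":1}]' 25
python3 - <<'E'
from h import *
im,d,w=pts("scene");print(crop("scene",im,[.478,.31,.06],60,6,'pics/s3.png'))
st()
E
```

```text
time: 3.83
position: [0.48, 0.3127, 0.0665]
tool_rot: [-1.317, 1.129, 1.315]
ft_force: [0.8, 0.7, 1.0]
grip_width: 0.006
(292, 172)
t 3.88 p [0.4793 0.3121 0.065 ] x [ 0.004  0.003 -1.   ] z [-0.147  0.989  0.002] F [-0.05 -0.49 -0.68] g 0.004 q [-0.7   0.25  0.09  1.81 -0.02  1.08  1.11]
```

View pics/s3.png

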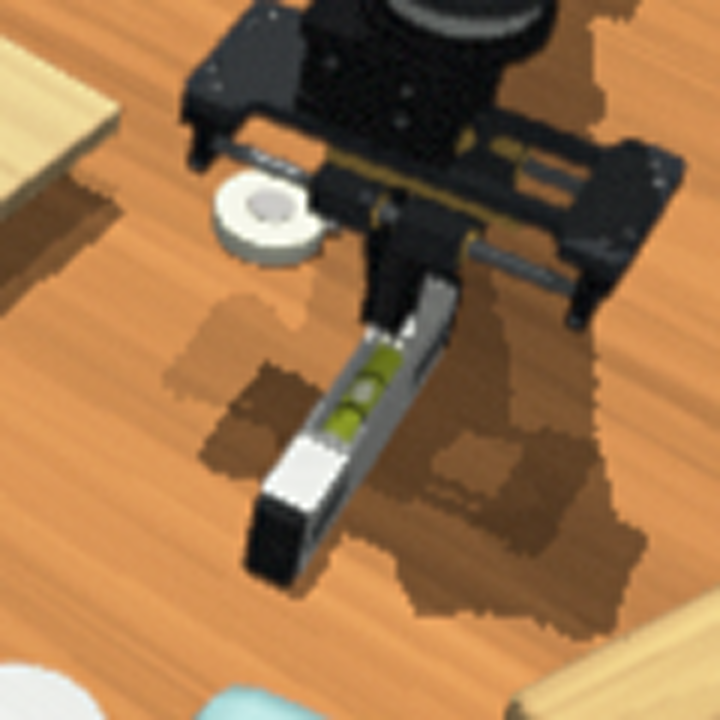

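Run:
```python
from h import *
s,r=st()
p=s['position']
print(proj("scene",p+[0,0,-.011]),proj("scene",p))
# depth of closed fingers in scene
im,d,w=pts("scene"); x,y,z=w[...,0],w[...,1],w[...,2]
m=(d>0)&(abs(x-.478)<.04)&(abs(y-.31)<.04)&(z>.0)&(im.max(-1)<45)
v,u=np.nonzero(m)
for a in np.argsort(z[m])[::12][:14]: print(u[a],v[a],w[v[a],u[a]].round(3))
m=(d>0)&(z>.03)&(z<.055)&(abs(x-.48)<.13)&(abs(y-.308)<.1)
print(rect(w[m]))
im,d,w=pts("top");x,y,z=w[...,0],w[...,1],w[...,2]
m=(d>0)&(z>.036)&(z<.05)&(abs(x-.48)<.13)&(abs(y-.308)<.1);print(rect(w[m]))
print(crop("top",im,[.478,.31,.04],60,6,'pics/t3.png'))
```

```text
t 3.88 p [0.4793 0.3121 0.065 ] x [ 0.004  0.003 -1.   ] z [-0.147  0.989  0.002] F [-0.05 -0.49 -0.68] g 0.004 q [-0.7   0.25  0.09  1.81 -0.02  1.08  1.11]
[352.70991134 234.44933493] [353.33312873 231.63142895]
355 226 [0.487 0.317 0.096]
353 223 [0.488 0.31  0.103]
359 224 [0.486 0.326 0.109]
359 222 [0.485 0.324 0.114]
354 219 [0.489 0.311 0.119]
355 217 [0.487 0.311 0.125]
358 218 [0.489 0.321 0.13 ]
353 214 [0.489 0.305 0.134]
359 216 [0.489 0.322 0.137]
356 212 [0.486 0.311 0.141]
359 204 [0.475 0.309 0.161]
360 214 [0.513 0.334 0.17 ]
353 210 [0.515 0.315 0.173]
359 212 [0.514 0.331 0.175]
(array([479. , 310.4]), 181.3, 25.4, 8.9)
(array([475.8, 307.3]), 179.8, 25.5, 8.7)
(93, 175)
```

View pics/t3.png

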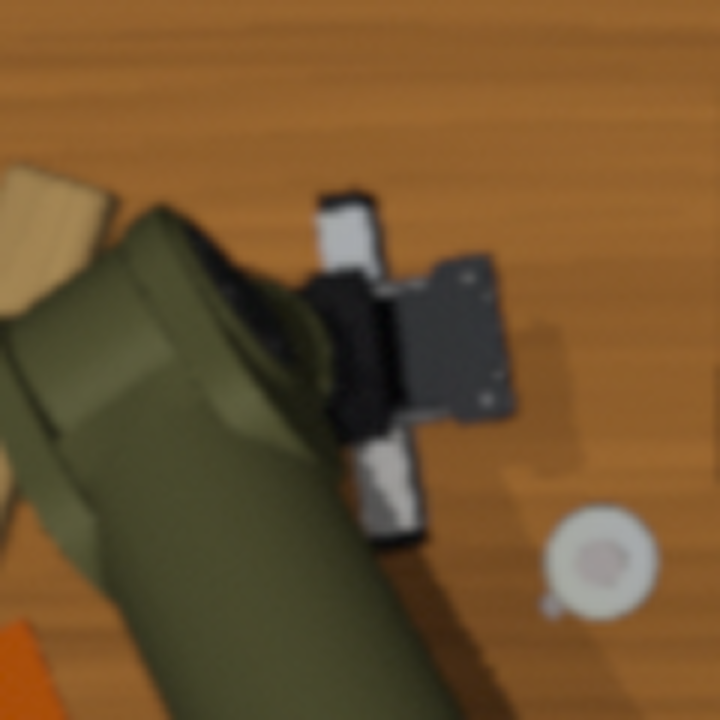

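The fingers closed in the air above the bar. In depth their tips show at about z=0.094, where the state implies 0.054. I'll measure that offset properly from both views.

```bash
python3 -m creep '[{"linear":[-0.03,0,0],"twist":[0,0,0],"fingers":-1},{"linear":[-0.03,0,0],"twist":[0,0,0],"fingers":-1},{"linear":[-0.03,0,0],"twist":[0,0,0],"fingers":-1},{"linear":[-0.03,0,0],"twist":[0,0,0],"fingers":-1},{"linear":[-0.03,0,0],"twist":[0,0,0],"fingers":-1},{"linear":[-0.03,0,0],"twist":[0,0,0],"fingers":-1},{"linear":[-0.03,0,0],"twist":[0,0,0],"fingers":-1},{"linear":[-0.03,0,0],"twist":[0,0,0],"fingers":-1}]'
python3 - <<'E'
from h import *
st()
im,d,w=pts("scene"); x,y,z=w[...,0],w[...,1],w[...,2]
print(crop("scene",im,[.478,.31,.12],60,6,'pics/s4.png'))
m=(d>0)&(abs(x-.478)<.06)&(abs(y-.31)<.08)&(z>.06)&(z<.16)
lo=[]
for u in range(512):
    v=np.nonzero(m[:,u])[0]
    if len(v): lo.append((u,v.max(),*w[v.max(),u].round(3)))
print(*lo,sep='\n')
E
```

```text
time: 4.65
position: [0.4774, 0.3109, 0.092]
tool_rot: [-1.317, 1.137, 1.317]
ft_force: [0.9, -0.5, 0.5]
grip_width: 0.532
t 4.65 p [0.4774 0.3109 0.092 ] x [-0.001 -0.001 -1.   ] z [-0.147  0.989 -0.   ] F [ 0.86 -0.52  0.54] g 0.532 q [-0.7   0.22  0.09  1.78 -0.02  1.14  1.11]
(296, 156)
(345, np.int64(214), np.float64(0.49), np.float64(0.284), np.float64(0.12))
(346, np.int64(214), np.float64(0.489), np.float64(0.286), np.float64(0.121))
(347, np.int64(215), np.float64(0.49), np.float64(0.29), np.float64(0.12))
(348, np.int64(215), np.float64(0.49), np.float64(0.293), np.float64(0.123))
(349, np.int64(213), np.float64(0.483), np.float64(0.291), np.float64(0.123))
(350, np.int64(212), np.float64(0.474), np.float64(0.289), np.float64(0.119))
(351, np.int64(211), np.float64(0.471), np.float64(0.29), np.float64(0.12))
(352, np.int64(206), np.float64(0.472), np.float64(0.29), np.float64(0.14))
(353, np.int64(201), np.float64(0.472), np.float64(0.29), np.float64(0.157))
(365, np.int64(222), np.float64(0.481), np.float64(0.338), np.float64(0.12))
(366, np.int64(223), np.float64(0.481), np.float64(0.341), np.float64(0.119))
(367, np.int64(224), np.float64(0.483), np.float64(0.345), np.float64(0.12))
(368, np.int64(223), np.float64(0.484), np.float64(0.347), np.float64(0.126))
(369, np.int64(221), np.float64(0.476), np.float64(0.346), np.float64(0.126))
(370, np.int64(220), np.float64(0.471), np.float64(0.345), np.float64(0.125))
(371, np.int64(218), np.float64(0.465), np.float64(0.344), np.float64(0.127))
(372, np.int64(215), np.float64(0.462), np.float64(0.344), np.float64(0.136))
```

View pics/s4.png

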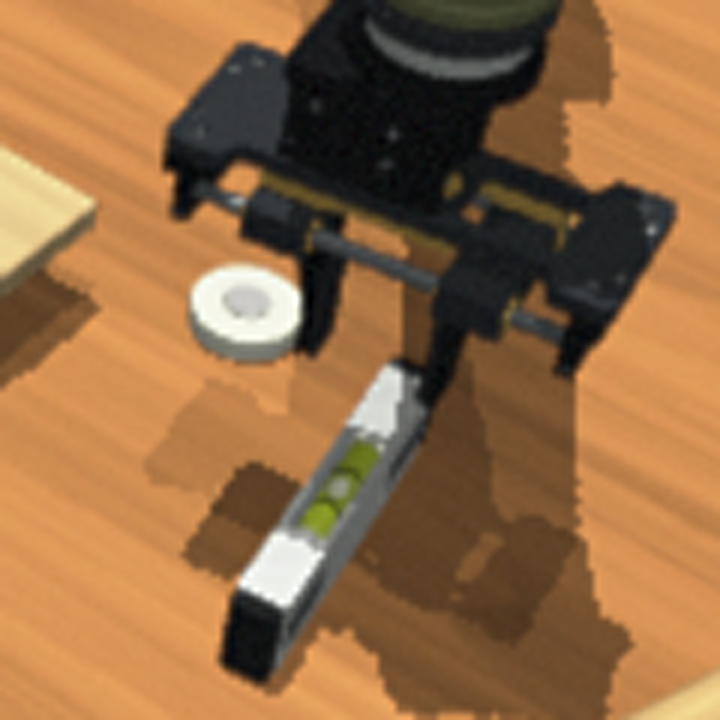

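Both open fingertips, at about (348,215) and (367,224), measure z=0.120, where the state implies 0.081. So the true tip height is the reported z plus about 0.0275, and lateral agreement is good. I'll use the measured tip height and go down with force checks.

```bash
python3 -m creep '[{"linear":[0.03,0,-0.002],"twist":[0,0,0],"fingers":-1},{"linear":[0.055,0,-0.002],"twist":[0,0,0],"fingers":-1},{"linear":[0.055,0,-0.002],"twist":[0,0,0],"fingers":-1},{"linear":[0.055,0,-0.002],"twist":[0,0,0],"fingers":-1}]'
python3 -m creep '[{"linear":[0.02,0,0],"twist":[0,0,0],"fingers":-1},{"linear":[0.04,0,0],"twist":[0,0,0],"fingers":-1},{"linear":[0.04,0,0],"twist":[0,0,0],"fingers":-1},{"linear":[0.04,0,0],"twist":[0,0,0],"fingers":-1}]'
python3 - <<'E'
from h import *
st()
im,d,w=pts("scene"); x,y,z=w[...,0],w[...,1],w[...,2]
print(crop("scene",im,[.478,.31,.04],60,6,'pics/s5.png'))
E
```

```text
time: 5.03
position: [0.477, 0.3084, 0.0366]
tool_rot: [-1.317, 1.139, 1.318]
ft_force: [1.1, -0.4, 0.7]
grip_width: 0.88
time: 5.37
position: [0.4782, 0.3094, -0.0015]
tool_rot: [-1.317, 1.136, 1.317]
ft_force: [0.3, -0.7, 0.8]
grip_width: 0.997
t 5.37 p [ 0.4782  0.3094 -0.0015] x [ 0.  0. -1.] z [-0.147  0.989  0.   ] F [ 0.33 -0.68  0.76] g 0.997 q [-0.69  0.33  0.08  1.86 -0.03  0.95  1.12]
(291, 177)
```

View pics/s5.png

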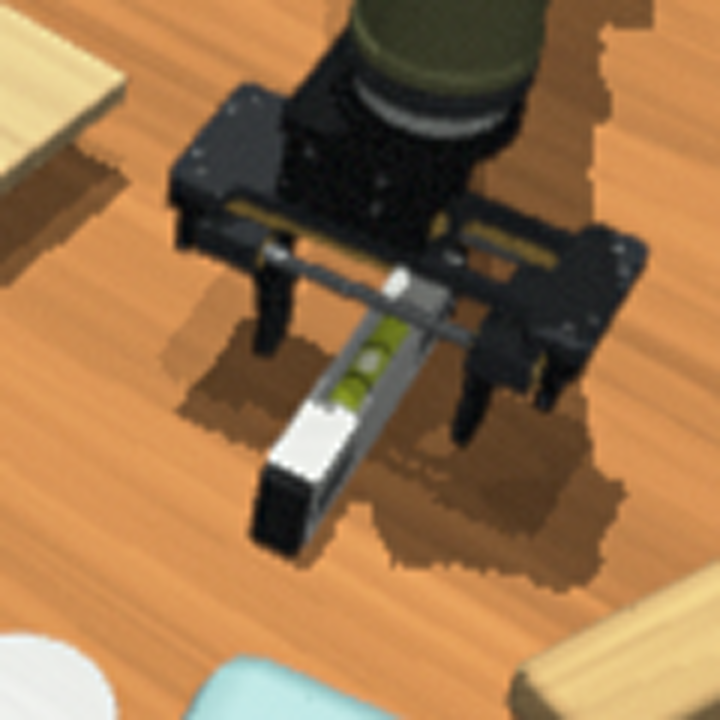

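The fingers now stand on both sides of the bar, tips at (265,350) and (460,440). I go down 12 mm more and close.

```bash
python3 -m creep '[{"linear":[0.012,0,0],"twist":[0,0,0],"fingers":-1},{"linear":[0.012,0,0],"twist":[0,0,0],"fingers":1},{"linear":[0.012,0,0],"twist":[0,0,0],"fingers":1},{"linear":[0.012,0,0],"twist":[0,0,0],"fingers":1},{"linear":[0.012,0,0],"twist":[0,0,0],"fingers":1},{"linear":[0.012,0,0],"twist":[0,0,0],"fingers":1},{"linear":[0.012,0,0],"twist":[0,0,0],"fingers":1},{"linear":[0.012,0,0],"twist":[0,0,0],"fingers":1}]' 25
python3 -m creep '[{"linear":[0,0,0],"twist":[0,0,0],"fingers":1},{"linear":[0,0,0],"twist":[0,0,0],"fingers":1},{"linear":[0,0,0],"twist":[0,0,0],"fingers":1},{"linear":[0,0,0],"twist":[0,0,0],"fingers":1},{"linear":[0,0,0],"twist":[0,0,0],"fingers":1}]'
python3 -m creep '[{"linear":[-0.02,0,0],"twist":[0,0,0],"fingers":1},{"linear":[-0.04,0,0],"twist":[0,0,0],"fingers":1},{"linear":[-0.06,0,0],"twist":[0,0,0],"fingers":1}]'
python3 - <<'E'
from h import *
st()
im,d,w=pts("scene"); x,y,z=w[...,0],w[...,1],w[...,2]
print(crop("scene",im,[.478,.31,.1],60,6,'pics/s6.png'))
E
```

```text
time: 6.08
position: [0.4782, 0.3092, -0.0142]
tool_rot: [-1.317, 1.135, 1.317]
ft_force: [-0.0, -0.8, 0.3]
grip_width: 0.556
time: 6.5
position: [0.4782, 0.3084, -0.0144]
tool_rot: [-1.318, 1.137, 1.317]
ft_force: [0.2, -1.3, 1.3]
grip_width: 0.273
time: 6.75
position: [0.4765, 0.3085, 0.0446]
tool_rot: [-1.317, 1.139, 1.319]
ft_force: [0.4, 0.2, -4.1]
grip_width: 0.273
t 6.75 p [0.4765 0.3085 0.0446] x [-0.003 -0.002 -1.   ] z [-0.147  0.989 -0.001] F [ 0.45  0.21 -4.06] g 0.273 q [-0.7   0.27  0.09  1.83 -0.03  1.05  1.12]
(294, 161)
```

View pics/s6.png

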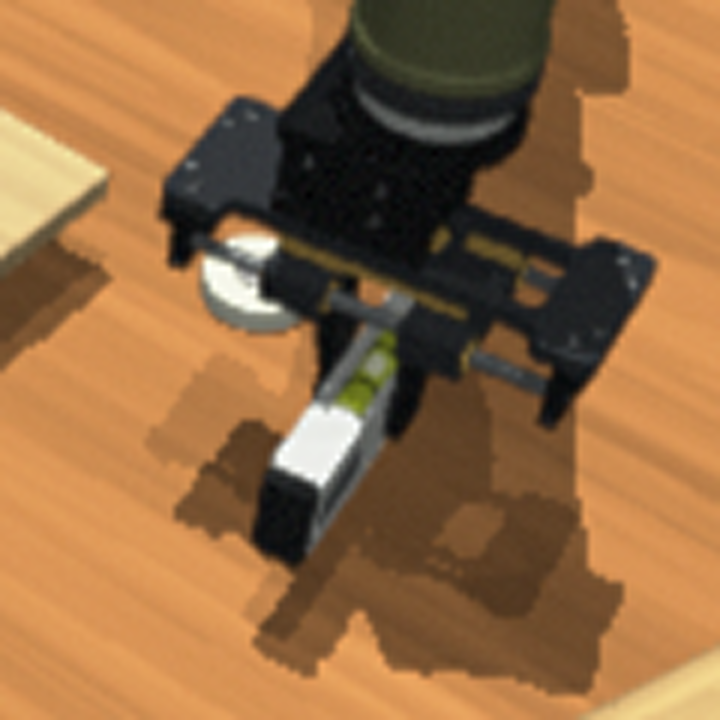

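The level is held (opening 0.273 matches 24 mm, weight about 4 N). With its base on the table the reported z was -0.0144. Now I carry it over the knob to the board.

Run:
```python
from h import *
a=np.radians(-1.7)
go([.5185,-.1245,.14],[np.cos(a),np.sin(a)])
```

```text
t 6.8 p [0.4793 0.3104 0.0494] x [ 0.003  0.003 -1.   ] z [-0.147  0.989  0.002] F [ 1.83  0.34 -0.33] g 0.272 q [-0.7   0.27  0.09  1.83 -0.03  1.05  1.12]
lin [-0.0917  0.0248 -0.4357] twist [1.0015e+02 2.6000e-01 3.0000e-02]
```

```bash
python3 -m creep '[{"linear":[-0.03,0,0],"twist":[5,0,0],"fingers":1},{"linear":[-0.06,0,-0.02],"twist":[11,0,0],"fingers":1},{"linear":[-0.09,0.003,-0.05],"twist":[17,0,0],"fingers":1},{"linear":[-0.095,0.005,-0.08],"twist":[23,0,0],"fingers":1},{"linear":[-0.095,0.007,-0.115],"twist":[30,0,0],"fingers":1},{"linear":[-0.095,0.009,-0.15],"twist":[36,0,0],"fingers":1},{"linear":[-0.095,0.011,-0.185],"twist":[43,0,0],"fingers":1},{"linear":[-0.095,0.013,-0.22],"twist":[50,0,0],"fingers":1}]'
python3 - <<'E'
from h import *
a=np.radians(-1.7)
go([.5185,-.1245,.14],[np.cos(a),np.sin(a)])
E
```

```text
time: 7.47
position: [0.4964, 0.0881, 0.1391]
tool_rot: [-0.656, 1.471, 0.657]
ft_force: [0.3, -0.3, -5.4]
grip_width: 0.278
t 7.47 p [0.4964 0.0881 0.1391] x [-0.002 -0.    -1.   ] z [ 0.667  0.745 -0.001] F [ 0.26 -0.26 -5.43] g 0.278 q [-0.53  0.04  0.31  1.89 -0.01  1.21  0.63]
lin [-0.0009 -0.1583 -0.1436] twist [ 4.984e+01 -1.000e-01 -4.000e-02]
```

```bash
python3 -m creep '[{"linear":[0,-0.02,-0.018],"twist":[6.5,0,0],"fingers":1},{"linear":[0,-0.042,-0.038],"twist":[13,0,0],"fingers":1},{"linear":[0,-0.065,-0.059],"twist":[20,0,0],"fingers":1},{"linear":[0,-0.09,-0.082],"twist":[27,0,0],"fingers":1},{"linear":[0,-0.115,-0.104],"twist":[34,0,0],"fingers":1},{"linear":[0,-0.135,-0.122],"twist":[41,0,0],"fingers":1},{"linear":[0,-0.15,-0.136],"twist":[47,0,0],"fingers":1},{"linear":[0,-0.158,-0.143],"twist":[49.8,0,0],"fingers":1}]'
python3 -m creep '[{"linear":[0,0,0],"twist":[0,0,0],"fingers":1},{"linear":[0,0,0],"twist":[0,0,0],"fingers":1}]'
python3 - <<'E'
from h import *
a=np.radians(-1.7)
go([.5185,-.1245,.0536+.004],[np.cos(a),np.sin(a)])
im,d,w=pts("scene"); x,y,z=w[...,0],w[...,1],w[...,2]
print(crop("scene",im,[.52,-.1,.15],80,5,'pics/s7.png'))
im,d,w=pts("top");x,y,z=w[...,0],w[...,1],w[...,2]
print(crop("top",im,[.52,-.1,.1],80,5,'pics/t7.png'))
E
```

```text
time: 8.13
position: [0.5198, -0.1258, 0.1393]
tool_rot: [0.024, 1.572, -0.026]
ft_force: [0.3, -0.9, -5.4]
grip_width: 0.276
time: 8.3
position: [0.5204, -0.1211, 0.1396]
tool_rot: [0.018, 1.572, -0.016]
ft_force: [-0.4, 1.7, -4.8]
grip_width: 0.273
t 8.3 p [ 0.5204 -0.1211  0.1396] x [-0.002  0.001 -1.   ] z [ 1.    -0.022 -0.002] F [-0.35  1.71 -4.77] g 0.273 q [-0.32  0.11  0.54  1.83 -0.06  1.22  0.22]
lin [ 0.082  -0.0035 -0.0017] twist [ 0.46 -0.1  -0.06]
(150, 70)
(213, 138)
```

View pics/s7.png

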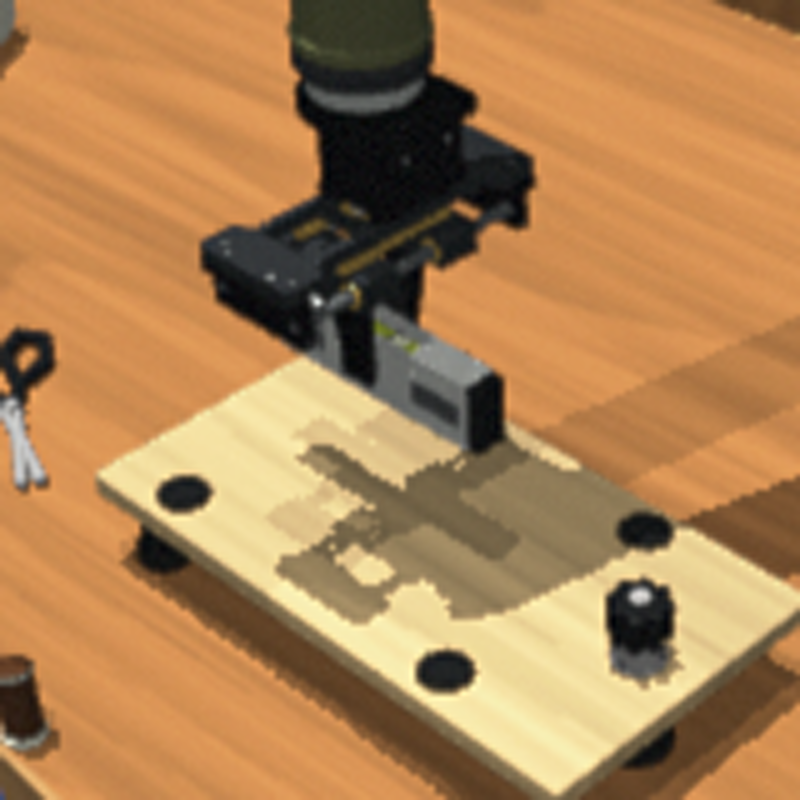

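View pics/t7.png

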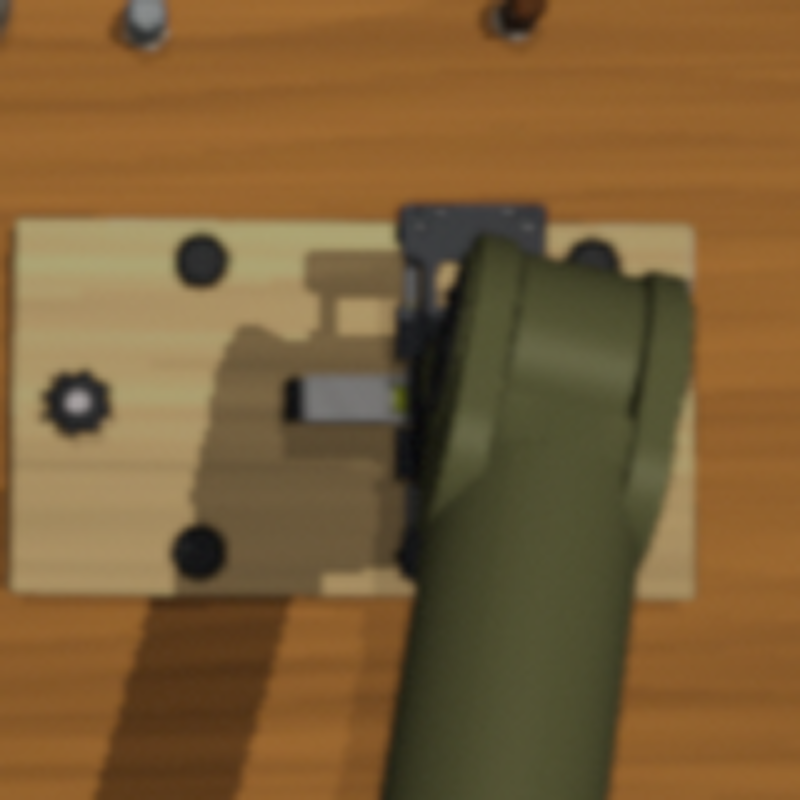

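The level hangs over the middle of the board, its near end at (485,410) in the scene crop and lying along the board's length. Lowering.

```bash
python3 -m creep '[{"linear":[0.03,-0.002,-0.002],"twist":[0,0,0],"fingers":1},{"linear":[0.055,-0.002,-0.002],"twist":[0,0,0],"fingers":1},{"linear":[0.072,-0.002,-0.002],"twist":[0,0,0],"fingers":1},{"linear":[0.082,-0.002,-0.002],"twist":[0,0,0],"fingers":1},{"linear":[0.082,-0.002,-0.002],"twist":[0,0,0],"fingers":1},{"linear":[0.082,-0.002,-0.002],"twist":[0,0,0],"fingers":1}]'
python3 - <<'E'
from h import *
st()
E
```

```text
time: 8.9
position: [0.5192, -0.1231, 0.0588]
tool_rot: [0.017, 1.571, -0.017]
ft_force: [0.2, -0.4, -5.3]
grip_width: 0.275
t 8.9 p [ 0.5192 -0.1231  0.0588] x [-0.  0. -1.] z [ 1.    -0.021 -0.   ] F [ 0.19 -0.43 -5.29] g 0.275 q [-0.3   0.2   0.54  1.92 -0.12  1.06  0.26]
```

```bash
python3 -m creep '[{"linear":[0.002,0,0],"twist":[0,0,0],"fingers":1},{"linear":[0.004,0,0],"twist":[0,0,0],"fingers":1},{"linear":[0.004,0,0],"twist":[0,0,0],"fingers":1},{"linear":[0.004,0,0],"twist":[0,0,0],"fingers":1}]'
python3 -m creep '[{"linear":[0.001,0,0],"twist":[0,0,0],"fingers":1},{"linear":[0.001,0,0],"twist":[0,0,0],"fingers":1},{"linear":[0.001,0,0],"twist":[0,0,0],"fingers":1}]'
python3 - <<'E'
from h import *
st()
E
```

```text
time: 9.23
position: [0.5193, -0.1241, 0.0552]
tool_rot: [0.019, 1.57, -0.018]
ft_force: [-0.7, 0.0, -4.2]
grip_width: 0.269
time: 9.48
position: [0.5189, -0.1241, 0.0537]
tool_rot: [0.019, 1.571, -0.018]
ft_force: [-0.1, -1.6, -5.0]
grip_width: 0.272
t 9.48 p [ 0.5189 -0.1241  0.0537] x [ 0.  0. -1.] z [ 1.    -0.024  0.   ] F [-0.14 -1.61 -5.01] g 0.272 q [-0.3   0.21  0.54  1.92 -0.12  1.05  0.27]
```

```bash
python3 -m creep '[{"linear":[0.001,0,0],"twist":[0,0,0],"fingers":1},{"linear":[0.001,0,0],"twist":[0,0,0],"fingers":1},{"linear":[0.001,0,0],"twist":[0,0,0],"fingers":1}]'
python3 -m creep '[{"linear":[0.001,0,0],"twist":[0,0,0],"fingers":1},{"linear":[0.001,0,0],"twist":[0,0,0],"fingers":1},{"linear":[0.001,0,0],"twist":[0,0,0],"fingers":1}]'
python3 - <<'E'
from h import *
st()
E
```

```text
time: 9.73
position: [0.5191, -0.1242, 0.0531]
tool_rot: [0.019, 1.57, -0.018]
ft_force: [-0.8, 0.8, -0.6]
grip_width: 0.275
time: 9.98
position: [0.5192, -0.1241, 0.0531]
tool_rot: [0.019, 1.57, -0.018]
ft_force: [-4.6, 2.3, 7.5]
grip_width: 0.276
t 9.98 p [ 0.5192 -0.1241  0.0531] x [ 0.     0.001 -1.   ] z [ 1.    -0.024  0.   ] F [-4.58  2.28  7.48] g 0.276 q [-0.3   0.21  0.54  1.92 -0.12  1.04  0.27]
```

The level is down: contact at z=0.0531, stiffness about 8 N/mm. I relax 1 mm, open, then lift away.

```bash
python3 -m creep '[{"linear":[-0.001,0,0],"twist":[0,0,0],"fingers":1},{"linear":[-0.001,0,0],"twist":[0,0,0],"fingers":-0.1},{"linear":[-0.001,0,0],"twist":[0,0,0],"fingers":-0.1},{"linear":[-0.001,0,0],"twist":[0,0,0],"fingers":-0.1},{"linear":[-0.001,0,0],"twist":[0,0,0],"fingers":-0.1},{"linear":[-0.001,0,0],"twist":[0,0,0],"fingers":-0.1},{"linear":[-0.02,0,0],"twist":[0,0,0],"fingers":-0.1},{"linear":[-0.05,0,0],"twist":[0,0,0],"fingers":-0.1}]'
python3 - <<'E'
from h import *
st()
E
```

```text
time: 10.65
position: [0.5162, -0.1237, 0.0993]
tool_rot: [0.018, 1.577, -0.019]
ft_force: [0.2, 0.0, -1.0]
grip_width: 0.544
t 10.65 p [ 0.5162 -0.1237  0.0993] x [-0.007 -0.    -1.   ] z [ 1.    -0.024 -0.007] F [ 0.16  0.02 -1.03] g 0.544 q [-0.31  0.15  0.54  1.88 -0.08  1.14  0.24]
```

Run:
```python
from h import *
a=np.radians(80)
go([.5235,.085,.125],[np.cos(a),np.sin(a)])
```

```text
t 10.65 p [ 0.5162 -0.1237  0.0993] x [-0.007 -0.    -1.   ] z [ 1.    -0.024 -0.007] F [ 0.16  0.02 -1.03] g 0.544 q [-0.31  0.15  0.54  1.88 -0.08  1.14  0.24]
lin [-0.0258  0.2088  0.0022] twist [-81.35  -0.32  -0.26]
```

```bash
python3 -m creep '[{"linear":[-0.025,0.005,0],"twist":[-5,0,0],"fingers":-0.6},{"linear":[-0.025,0.03,0],"twist":[-12,0,0],"fingers":-0.6},{"linear":[-0.025,0.06,0],"twist":[-19,0,0],"fingers":-0.6},{"linear":[-0.025,0.095,0],"twist":[-26,0,0],"fingers":-0.6},{"linear":[-0.025,0.13,0],"twist":[-33,0,0],"fingers":-0.6},{"linear":[-0.025,0.16,0],"twist":[-40,0,0],"fingers":-0.6},{"linear":[-0.025,0.19,0],"twist":[-47,0,0],"fingers":-0.6},{"linear":[-0.025,0.205,0.002],"twist":[-54,0,0],"fingers":-0.6}]'
python3 - <<'E'
from h import *
a=np.radians(80)
go([.5235,.085,.125],[np.cos(a),np.sin(a)])
im,d,w=pts("scene"); x,y,z=w[...,0],w[...,1],w[...,2]
print(crop("scene",im,[.52,-.05,.1],80,5,'pics/s8.png'))
im,d,w=pts("top");x,y,z=w[...,0],w[...,1],w[...,2]
print(crop("top",im,[.52,-.1,.1],80,5,'pics/t8.png'))
m=(d>0)&(z>.1)&(z<.122)&(abs(x-.52)<.05)&(abs(y+.12)<.1);print(rect(w[m]),np.median(w[m][:,2]))
E
```

```text
time: 11.32
position: [0.5251, 0.0858, 0.1266]
tool_rot: [-0.724, 1.445, 0.727]
ft_force: [1.0, 1.7, -1.4]
grip_width: 0.797
t 11.32 p [0.5251 0.0858 0.1266] x [-0.     0.002 -1.   ] z [0.598 0.802 0.002] F [ 1.03  1.74 -1.42] g 0.797 q [-0.5   0.11  0.31  1.84 -0.04  1.19  0.75]
lin [ 0.0016  0.0009 -0.0016] twist [-26.72   0.11  -0.05]
(162, 90)
(213, 138)
(array([ 517.1, -123. ]), 180.2, 23.1, 88.9) 0.11186256817016971
```

View pics/s8.png

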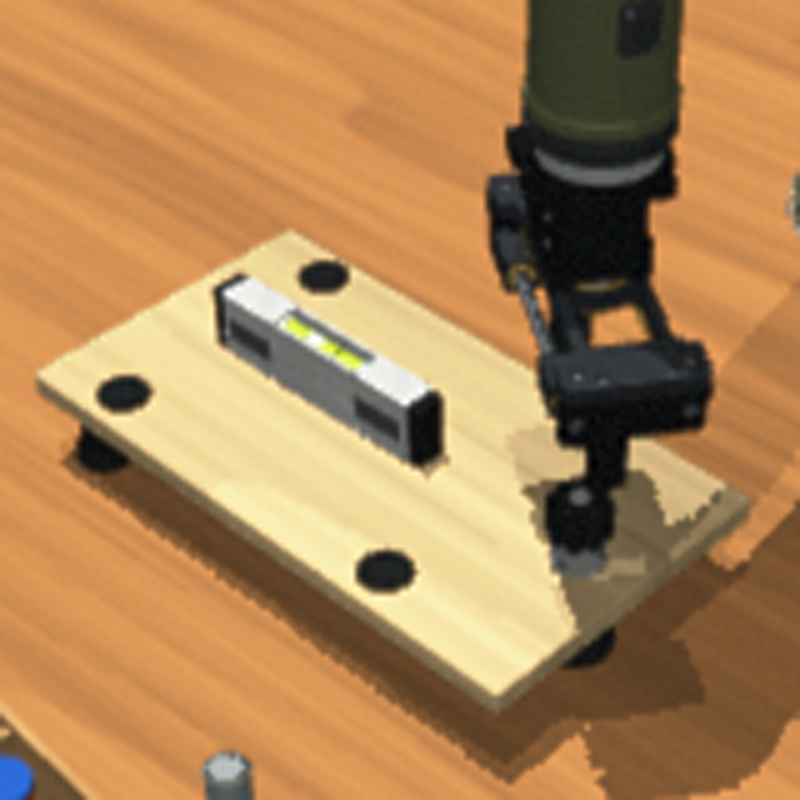

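View pics/t8.png

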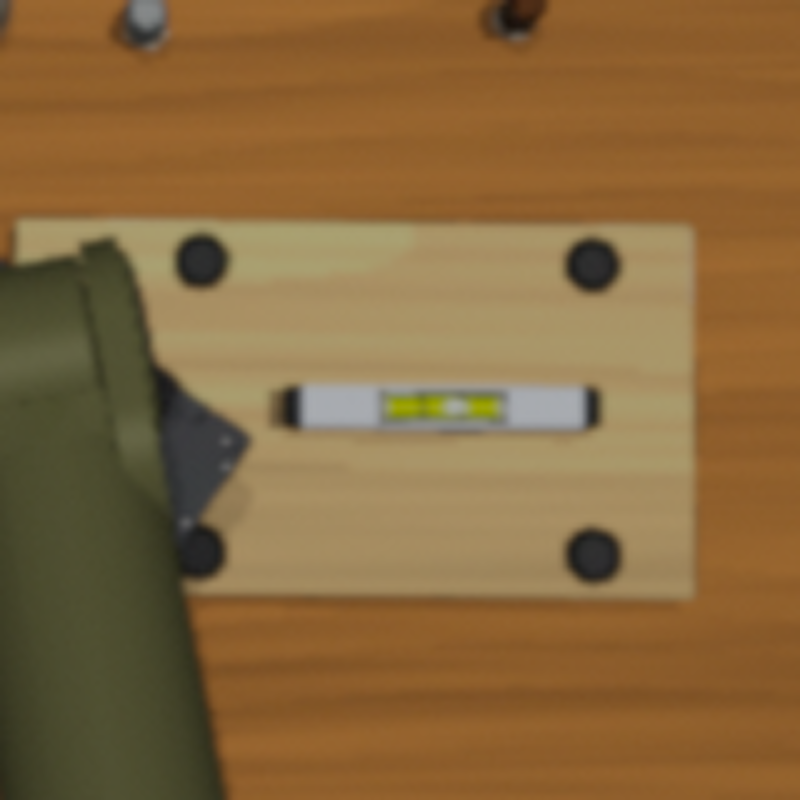

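The level lies along the board with its bubble well toward the -y end: (456,407) in the top crop, against a vial centre near (443,407). Both views stay open with the arm at the knob. I set up a bubble reader and refine the knob centre.

```bash
cat > bub.py <<'E'
from h import *
def ray(n,uv,z):
    P=viewer.camera_params(n);T=P['cam_to_world'];d=T[:3,:3]@np.linalg.solve(P['K'],[*uv,1.]);return T[:3,3]+d*(z-T[2,3])/d[2]
def bubble(n,im,c=(.5175,-.1235,.111),yaw=88.9,f=None):
    "rectified strip of level top, 0.25 mm/px; rows across, columns along +y"
    a=np.radians(yaw);e=np.array([np.cos(a),np.sin(a),0]);k=np.array([-e[1],e[0],0]);c=np.array(c)
    q=[(-.1,-.02),(.1,-.02),(.1,.02),(-.1,.02)]
    src=np.float32([proj(n,c+e*i+k*j) for i,j in q])
    dst=np.float32([((i+.1)*4000,(j+.02)*4000) for i,j in q])
    S=cv2.warpPerspective(im,cv2.getPerspectiveTransform(src,dst),(800,160),flags=cv2.INTER_CUBIC)
    if f: cv2.imwrite(f,S[:,:,::-1])
    s=S.astype(float)
    yel=np.clip(np.minimum(s[...,0],s[...,1])-s[...,2],0,None)
    ys=yel[:,200:600].sum(1); r=int((ys*np.arange(160)).sum()/ys.sum())
    band=s[r-12:r+12].mean(0); x=(np.arange(800)-400)/4
    Y=(np.minimum(band[:,0],band[:,1])-band[:,2])
    th=Y.max()*.5; idx=np.nonzero(Y>th)[0]
    l,h=x[idx[0]],x[idx[-1]]
    inn=(x>l+4)&(x<h-4)
    B=np.where(inn,band[:,2],0); base=np.median(B[inn]); W=np.clip(B-base-.4*(B.max()-base),0,None)
    bc=(W*x).sum()/W.sum()
    print(n,'vial',l,h,'mid',(l+h)/2,'bubble',round(bc,2),'offset mm (+ toward +y):',round(bc-(l+h)/2,2))
    return S,band
E
python3 - <<'E'
from bub import *
print('knob',ray("top",(228.6,218.6),.111))
for n in("scene","top"):
    im,d,w=pts(n); bubble(n,im,f=f'pics/b1_{n}.png')
a=cv2.imread('pics/b1_scene.png');b=cv2.imread('pics/b1_top.png');cv2.imwrite('pics/b1.png',np.vstack([a,b]))
a=np.radians(80); go([.5235,.085,.0595],[np.cos(a),np.sin(a)])
E
```

```text
knob [0.52202225 0.08409361 0.111     ]
scene vial -100.0 99.75 mid -0.125 bubble 2.61 offset mm (+ toward +y): 2.73
top vial -28.25 31.75 mid 1.75 bubble -5.33 offset mm (+ toward +y): -7.08
t 11.52 p [0.5257 0.08   0.1265] x [-0.    -0.001 -1.   ] z [ 0.609  0.793 -0.001] F [-0.66 -0.66 -0.27] g 0.8 q [-0.5   0.11  0.32  1.84 -0.04  1.19  0.75]
lin [0.067  0.0048 0.0027] twist [-2.749e+01 -5.000e-02  1.000e-02]
```

View pics/b1.png

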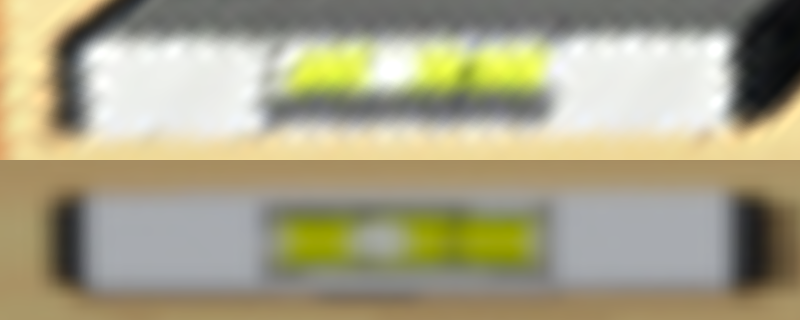

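The two rectified strips (scene above, top below) agree. The bubble is about 7 mm toward -y, so roughly 2.1 rad (119°) clockwise is needed. Now down onto the knob.

```bash
python3 -m creep '[{"linear":[0,0.004,0.002],"twist":[-7,0,0],"fingers":-0.6},{"linear":[0,0.004,0.002],"twist":[-14,0,0],"fingers":-0.6},{"linear":[0.015,0.004,0.002],"twist":[-21,0,0],"fingers":-0.6},{"linear":[0.035,0.004,0.002],"twist":[-27.5,0,0],"fingers":-0.6},{"linear":[0.035,0.004,0.002],"twist":[-27.5,0,0],"fingers":-0.6},{"linear":[0.035,0.004,0.002],"twist":[-27.5,0,0],"fingers":-0.6},{"linear":[0.035,0.004,0.002],"twist":[-27.5,0,0],"fingers":-0.6}]'
python3 - <<'E'
from bub import *
a=np.radians(80); go([.523,.085,.0595],[np.cos(a),np.sin(a)])
im,d,w=pts("scene");x,y,z=w[...,0],w[...,1],w[...,2]
print(crop("scene",im,[.52,.085,.11],40,10,'pics/s9.png'))
E
```

```text
time: 12.1
position: [0.5243, 0.0836, 0.0924]
tool_rot: [-1.078, 1.287, 1.077]
ft_force: [-0.7, 0.8, 0.2]
grip_width: 0.803
t 12.1 p [0.5243 0.0836 0.0924] x [ 0.001 -0.    -1.   ] z [0.177 0.984 0.   ] F [-0.74  0.85  0.23] g 0.803 q [-0.47  0.14  0.29  1.88 -0.04  1.12  1.22]
lin [0.0329 0.0015 0.0011] twist [-0.17  0.    0.05]
(238, 148)
```

View pics/s9.png

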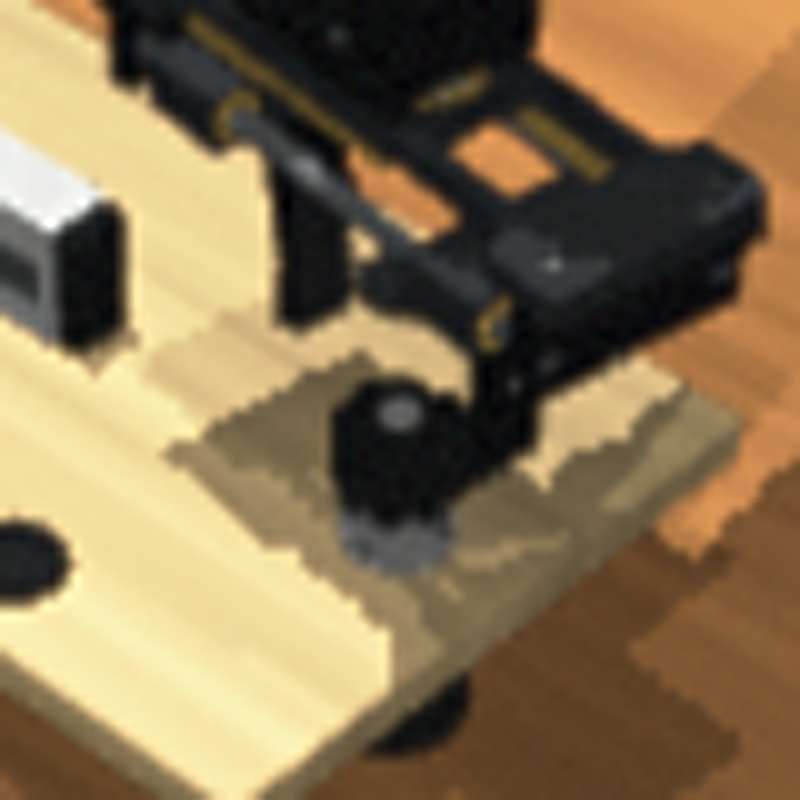

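The fingers straddle the knob: tips at (310,310) and (500,450), knob at (395,450). Down and close with 30 N.

```bash
python3 -m creep '[{"linear":[0.018,0.001,0.001],"twist":[0,0,0],"fingers":-0.6},{"linear":[0.033,0.001,0.001],"twist":[0,0,0],"fingers":-0.6},{"linear":[0.033,0.001,0.001],"twist":[0,0,0],"fingers":1},{"linear":[0.033,0.001,0.001],"twist":[0,0,0],"fingers":1},{"linear":[0.033,0.001,0.001],"twist":[0,0,0],"fingers":1},{"linear":[0.033,0.001,0.001],"twist":[0,0,0],"fingers":1},{"linear":[0.033,0.001,0.001],"twist":[0,0,0],"fingers":1},{"linear":[0.033,0.001,0.001],"twist":[0,0,0],"fingers":1}]' 30
python3 -m creep '[{"linear":[0,0,0],"twist":[0,0,0],"fingers":1},{"linear":[0,0,0],"twist":[0,0,0],"fingers":1}]'
python3 - <<'E'
from bub import *
st();s=readout.get_state();print(s['torque'])
im,d,w=pts("scene");x,y,z=w[...,0],w[...,1],w[...,2]
print(crop("scene",im,[.52,.085,.11],40,10,'pics/s10.png'))
E
```

```text
time: 12.82
position: [0.5235, 0.0842, 0.0597]
tool_rot: [-1.083, 1.286, 1.079]
ft_force: [-1.0, -3.3, 3.1]
grip_width: 0.457
time: 12.98
position: [0.5235, 0.0842, 0.0597]
tool_rot: [-1.082, 1.286, 1.079]
ft_force: [-2.2, -4.7, 5.9]
grip_width: 0.455
t 12.98 p [0.5235 0.0842 0.0597] x [ 0.001 -0.002 -1.   ] z [ 0.172  0.985 -0.001] F [-2.22 -4.73  5.86] g 0.455 q [-0.47  0.18  0.29  1.92 -0.06  1.05  1.23]
[-1.19046639  0.40240213 -0.0136003 ]
(238, 148)
```

View pics/s10.png

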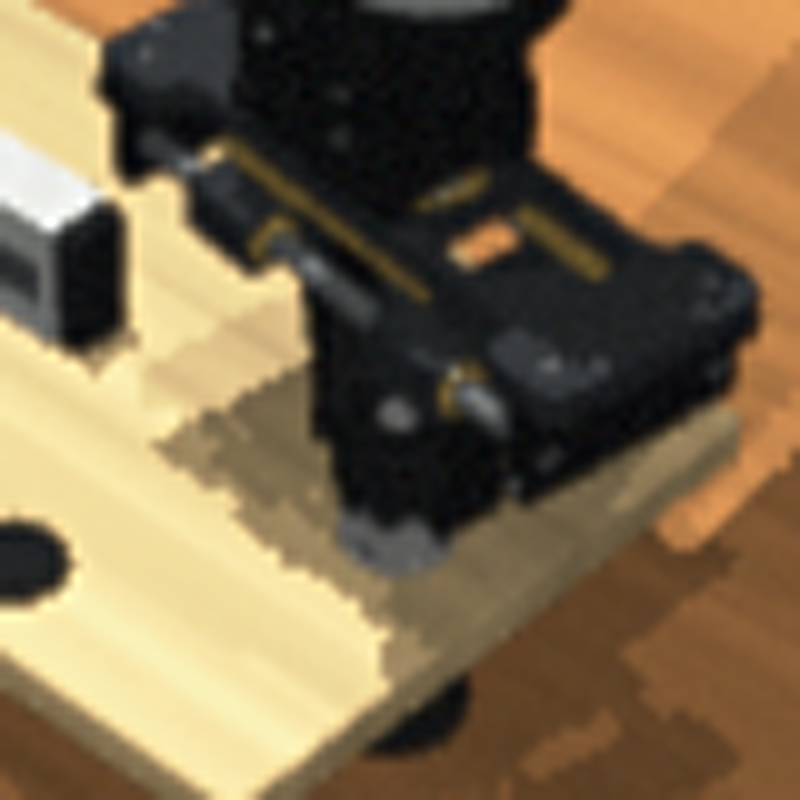

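The knob is gripped (39.6 mm). Turning clockwise from above (+twist about tool x) in steps, watching forces.

```bash
python3 -m creep '[{"linear":[0,0,0],"twist":[4,0,0],"fingers":1},{"linear":[0,0,0],"twist":[9,0,0],"fingers":1},{"linear":[0,0,0],"twist":[14,0,0],"fingers":1},{"linear":[0,0,0],"twist":[19,0,0],"fingers":1},{"linear":[0,0,0],"twist":[24,0,0],"fingers":1},{"linear":[0,0,0],"twist":[29,0,0],"fingers":1},{"linear":[0,0,0],"twist":[34,0,0],"fingers":1},{"linear":[0,0,0],"twist":[38,0,0],"fingers":1}]' 40
python3 - <<'E'
from bub import *
s,_=st();print(s['torque'])
E
```

```text
time: 13.7
position: [0.5242, 0.0855, 0.0597]
tool_rot: [-0.573, 1.492, 0.571]
ft_force: [1.4, -2.6, 4.2]
grip_width: 0.453
t 13.7 p [0.5242 0.0855 0.0597] x [ 0.003 -0.    -1.   ] z [0.744 0.668 0.002] F [ 1.37 -2.64  4.21] g 0.453 q [-0.53  0.18  0.35  1.92 -0.07  1.05  0.58]
[-0.65736976 -0.06807296  0.09072123]
```

```bash
python3 -m creep '[{"linear":[0,0,0],"twist":[5,0,0],"fingers":1},{"linear":[0,0,0],"twist":[11,0,0],"fingers":1},{"linear":[0,0,0],"twist":[17,0,0],"fingers":1},{"linear":[0,0,0],"twist":[23,0,0],"fingers":1},{"linear":[0,0,0],"twist":[29,0,0],"fingers":1},{"linear":[0,0,0],"twist":[35,0,0],"fingers":1},{"linear":[0,0,0],"twist":[40,0,0],"fingers":1},{"linear":[0,0,0],"twist":[44,0,0],"fingers":1}]'
python3 - <<'E'
from bub import *
s,_=st();print(s['torque'])
for n in("scene","top"):
    im,d,w=pts(n); bubble(n,im,f=f'pics/b2_{n}.png')
cv2.imwrite('pics/b2.png',np.vstack([cv2.imread(f'pics/b2_{n}.png') for n in("scene","top")]))
E
```

```text
time: 14.37
position: [0.5258, 0.0861, 0.0597]
tool_rot: [0.029, 1.565, -0.028]
ft_force: [5.2, -1.5, -0.5]
grip_width: 0.45
t 14.37 p [0.5258 0.0861 0.0597] x [ 0.006  0.001 -1.   ] z [ 0.999 -0.037  0.006] F [ 5.21 -1.49 -0.55] g 0.45 q [-0.6   0.18  0.42  1.92 -0.09  1.05 -0.17]
[-0.39753567 -0.88222341  0.14371572]
scene vial -100.0 32.25 mid -33.875 bubble -56.42 offset mm (+ toward +y): -22.55
top vial -28.5 31.75 mid 1.625 bubble -1.95 offset mm (+ toward +y): -3.57
```

View pics/b2.png

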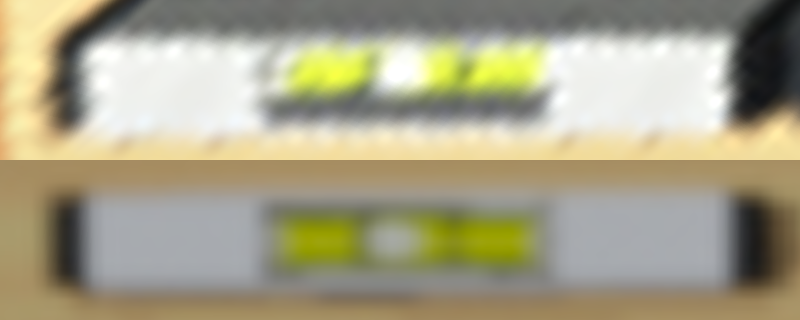

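The bubble is moving toward the middle (-7.1 to -3.6 mm, still lagging). I turn 36° more and wait.

```bash
python3 -m creep '[{"linear":[0,0,0],"twist":[5,0,0],"fingers":1},{"linear":[0,0,0],"twist":[11,0,0],"fingers":1},{"linear":[0,0,0],"twist":[17,0,0],"fingers":1},{"linear":[0,0,0],"twist":[23,0,0],"fingers":1},{"linear":[0,0,0],"twist":[29,0,0],"fingers":1},{"linear":[0,0,0],"twist":[34,0,0],"fingers":1},{"linear":[0,0,0],"twist":[36,0,0],"fingers":1},{"linear":[0,0,0],"twist":[36,0,0],"fingers":1}]'
for i in 1 2; do python3 -m creep '[{"linear":[0,0,0],"twist":[0,0,0],"fingers":1},{"linear":[0,0,0],"twist":[0,0,0],"fingers":1},{"linear":[0,0,0],"twist":[0,0,0],"fingers":1},{"linear":[0,0,0],"twist":[0,0,0],"fingers":1},{"linear":[0,0,0],"twist":[0,0,0],"fingers":1},{"linear":[0,0,0],"twist":[0,0,0],"fingers":1},{"linear":[0,0,0],"twist":[0,0,0],"fingers":1},{"linear":[0,0,0],"twist":[0,0,0],"fingers":1}]' >/dev/null; done
sed -i 's/idx=np.nonzero(Y>th)\[0\]/idx=np.nonzero((Y>th)\&(abs(x)<45))[0]/' bub.py
python3 - <<'E'
from bub import *
s,_=st();print(s['torque'])
for i in (0,1):
  for n in("scene","top"):
    im,d,w=pts(n); bubble(n,im,f=f'pics/b3_{n}.png')
cv2.imwrite('pics/b3.png',np.vstack([cv2.imread(f'pics/b3_{n}.png') for n in("scene","top")]))
E
```

```text
time: 15.13
position: [0.5272, 0.0856, 0.0598]
tool_rot: [0.521, 1.5, -0.516]
ft_force: [9.2, -1.4, -3.3]
grip_width: 0.452
t 16.47 p [0.5272 0.0856 0.0598] x [ 0.009  0.    -1.   ] z [ 0.789 -0.614  0.007] F [ 8.33 -2.51 -3.63] g 0.446 q [-0.66  0.19  0.49  1.92 -0.1   1.05 -0.79]
[-0.4396691  -1.53394939  0.03050218]
scene vial -28.0 30.75 mid 1.375 bubble 2.73 offset mm (+ toward +y): 1.35
top vial -28.5 31.25 mid 1.375 bubble 1.37 offset mm (+ toward +y): -0.01
scene vial -28.0 31.0 mid 1.5 bubble 2.84 offset mm (+ toward +y): 1.34
top vial -28.75 31.25 mid 1.25 bubble 1.37 offset mm (+ toward +y): 0.12
```

View pics/b3.png

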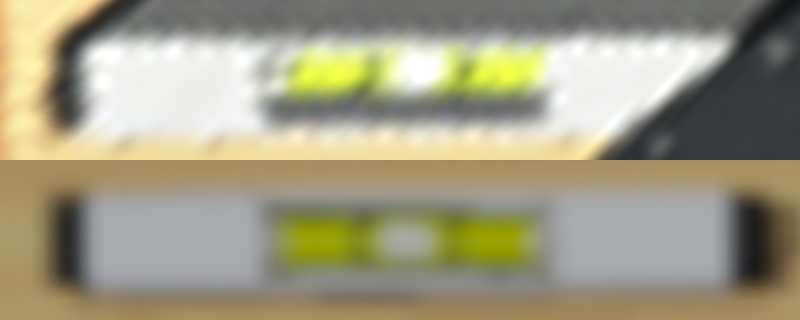

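In the top strip the bubble now sits between the lines (about cols 364 and 450, bubble at 405). I release the knob, rise, and read again unloaded.

```bash
python3 -m creep '[{"linear":[0,0,0],"twist":[0,0,0],"fingers":-0.5},{"linear":[0,0,0],"twist":[0,0,0],"fingers":-0.5},{"linear":[0,0,0],"twist":[0,0,0],"fingers":-0.5},{"linear":[0,0,0],"twist":[0,0,0],"fingers":-0.5},{"linear":[0,0,0],"twist":[0,0,0],"fingers":-0.5},{"linear":[-0.03,0,0],"twist":[0,0,0],"fingers":-0.5},{"linear":[-0.06,0,0],"twist":[0,0,0],"fingers":-0.5},{"linear":[-0.09,0,0],"twist":[0,0,0],"fingers":-0.5}]' 25
python3 -m creep '[{"linear":[0,0,0],"twist":[0,0,0],"fingers":1},{"linear":[0,0,0],"twist":[0,0,0],"fingers":1},{"linear":[0,0,0],"twist":[0,0,0],"fingers":1},{"linear":[0,0,0],"twist":[0,0,0],"fingers":1},{"linear":[0,0,0],"twist":[0,0,0],"fingers":1},{"linear":[0,0,0],"twist":[0,0,0],"fingers":1}]' 25
python3 -m creep '[{"linear":[0,0,0],"twist":[0,0,0],"fingers":1},{"linear":[0,0,0],"twist":[0,0,0],"fingers":1},{"linear":[0,0,0],"twist":[0,0,0],"fingers":1},{"linear":[0,0,0],"twist":[0,0,0],"fingers":1},{"linear":[0,0,0],"twist":[0,0,0],"fingers":1},{"linear":[0,0,0],"twist":[0,0,0],"fingers":1},{"linear":[0,0,0],"twist":[0,0,0],"fingers":1},{"linear":[0,0,0],"twist":[0,0,0],"fingers":1}]'
python3 - <<'E'
from bub import *
st()
for n in("scene","top"):
    im,d,w=pts(n); S,b=bubble(n,im,f=f'pics/b4_{n}.png')
    x=(np.arange(800)-400)/4
    g=b[:,:2].mean(1)
    print([(float(x[i]),int(g[i])) for i in range(280,560,6)])
cv2.imwrite('pics/b4.png',np.vstack([cv2.imread(f'pics/b4_{n}.png') for n in("scene","top")]))
a=np.radians(-1.1); go([.5175,-.1235,.115],[np.cos(a),np.sin(a)])
E
```

```text
time: 17.33
position: [0.522, 0.0859, 0.1492]
tool_rot: [0.516, 1.51, -0.518]
ft_force: [0.7, 0.4, -0.7]
grip_width: 0.746
time: 17.83
position: [0.5221, 0.0858, 0.1475]
tool_rot: [0.516, 1.51, -0.518]
ft_force: [-0.3, -0.5, -0.2]
grip_width: 0.384
time: 18.5
position: [0.523, 0.0859, 0.1487]
tool_rot: [0.517, 1.508, -0.517]
ft_force: [0.8, -0.9, -0.6]
grip_width: 0.008
t 18.5 p [0.523  0.0859 0.1487] x [ 0.  0. -1.] z [ 0.79  -0.614  0.   ] F [ 0.79 -0.88 -0.57] g 0.008 q [-0.68  0.09  0.49  1.83 -0.05  1.23 -0.83]
scene vial -28.0 31.0 mid 1.5 bubble 2.84 offset mm (+ toward +y): 1.34
[(-30.0, 164), (-28.5, 156), (-27.0, 155), (-25.5, 156), (-24.0, 156), (-22.5, 154), (-21.0, 153), (-19.5, 155), (-18.0, 156), (-16.5, 152), (-15.0, 146), (-13.5, 138), (-12.0, 128), (-10.5, 118), (-9.0, 116), (-7.5, 125), (-6.0, 139), (-4.5, 150), (-3.0, 155), (-1.5, 159), (0.0, 162), (1.5, 165), (3.0, 167), (4.5, 164), (6.0, 160), (7.5, 155), (9.0, 150), (10.5, 144), (12.0, 135), (13.5, 126), (15.0, 124), (16.5, 132), (18.0, 140), (19.5, 142), (21.0, 143), (22.5, 147), (24.0, 152), (25.5, 152), (27.
[... 324 characters left out ...]
), (-15.0, 149), (-13.5, 141), (-12.0, 134), (-10.5, 130), (-9.0, 132), (-7.5, 139), (-6.0, 149), (-4.5, 154), (-3.0, 160), (-1.5, 162), (0.0, 164), (1.5, 164), (3.0, 164), (4.5, 163), (6.0, 160), (7.5, 157), (9.0, 150), (10.5, 143), (12.0, 136), (13.5, 133), (15.0, 137), (16.5, 144), (18.0, 149), (19.5, 152), (21.0, 154), (22.5, 154), (24.0, 154), (25.5, 153), (27.0, 153), (28.5, 153), (30.0, 153), (31.5, 153), (33.0, 151), (34.5, 149), (36.0, 147), (37.5, 150), (39.0, 157)]
t 18.6 p [0.5229 0.0859 0.1487] x [ 0.  0. -1.] z [ 0.79  -0.614  0.   ] F [ 0.19  0.71 -0.68] g 0.003 q [-0.68  0.09  0.49  1.83 -0.05  1.23 -0.83]
lin [ 0.0337 -0.1687  0.1242] twist [-3.675e+01  0.000e+00 -1.000e-02]
```

View pics/b4.png

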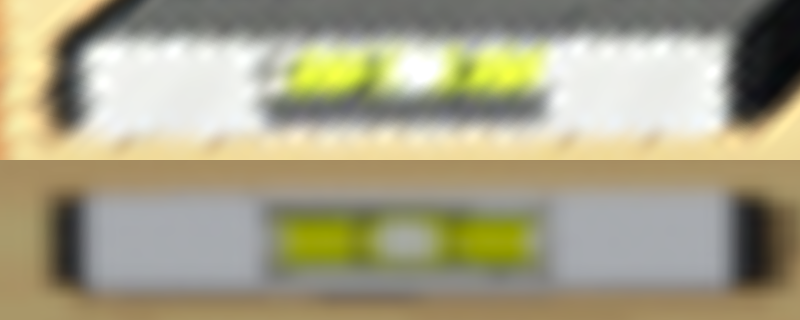

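Measured against the lines, the bubble is -0.2 mm off in the top view and +0.1 mm in the scene view, so it is centred and holds after release. Next I press with the closed fingertips on the level's solid -y part, about 65 mm from its middle, so the vial stays visible.

Run:
```python
from bub import *
a=np.radians(-1.1); go([.5167,-.1885,.105],[np.cos(a),np.sin(a)])
```

```text
t 18.6 p [0.5229 0.0859 0.1487] x [ 0.  0. -1.] z [ 0.79  -0.614  0.   ] F [ 0.19  0.71 -0.68] g 0.003 q [-0.68  0.09  0.49  1.83 -0.05  1.23 -0.83]
lin [ 0.0437 -0.2205  0.1635] twist [-3.675e+01  0.000e+00 -1.000e-02]
```

```bash
python3 -m creep '[{"linear":[0,-0.02,0.015],"twist":[-4,0,0],"fingers":1},{"linear":[0,-0.05,0.037],"twist":[-9,0,0],"fingers":1},{"linear":[0,-0.08,0.059],"twist":[-14,0,0],"fingers":1},{"linear":[0,-0.11,0.082],"twist":[-19,0,0],"fingers":1},{"linear":[0,-0.14,0.104],"twist":[-24,0,0],"fingers":1},{"linear":[0,-0.17,0.126],"twist":[-29,0,0],"fingers":1},{"linear":[0,-0.2,0.148],"twist":[-34,0,0],"fingers":1},{"linear":[0,-0.22,0.1635],"twist":[-36.7,0,0],"fingers":1}]'
python3 -m creep '[{"linear":[0.02,0,0],"twist":[0,0,0],"fingers":1},{"linear":[0.04,0,0],"twist":[0,0,0],"fingers":1},{"linear":[0.04,0,0],"twist":[0,0,0],"fingers":1},{"linear":[0.04,0,0],"twist":[0,0,0],"fingers":1}]'
python3 - <<'E'
from bub import *
a=np.radians(-1.1); go([.5167,-.1885,.088],[np.cos(a),np.sin(a)])
for n in("scene","top"):
    im,d,w=pts(n); S,b=bubble(n,im)
    crop(n,im,[.52,-.15,.11],50,6,f'pics/p_{n}.png')
E
```

```text
time: 19.27
position: [0.5161, -0.1924, 0.1491]
tool_rot: [0.014, 1.57, -0.016]
ft_force: [-0.5, -0.6, -0.6]
grip_width: 0.003
time: 19.6
position: [0.5162, -0.1878, 0.108]
tool_rot: [0.016, 1.573, -0.016]
ft_force: [0.6, 0.6, 0.6]
grip_width: 0.004
t 19.6 p [ 0.5162 -0.1878  0.108 ] x [-0.002  0.    -1.   ] z [ 1.    -0.02  -0.002] F [0.64 0.61 0.65] g 0.004 q [-0.32  0.19  0.69  1.83 -0.13  1.16  0.4 ]
lin [ 0.02   -0.0007  0.0005] twist [-0.05 -0.13 -0.01]
scene vial -25.0 -23.75 mid -24.375 bubble nan offset mm (+ toward +y): nan
top vial -29.25 32.25 mid 1.5 bubble 1.44 offset mm (+ toward +y): -0.06
  return _methods._mean(a, axis=axis, dtype=dtype,
  ret = ret.dtype.type(ret / rcount)
```

View pics/p_scene.png

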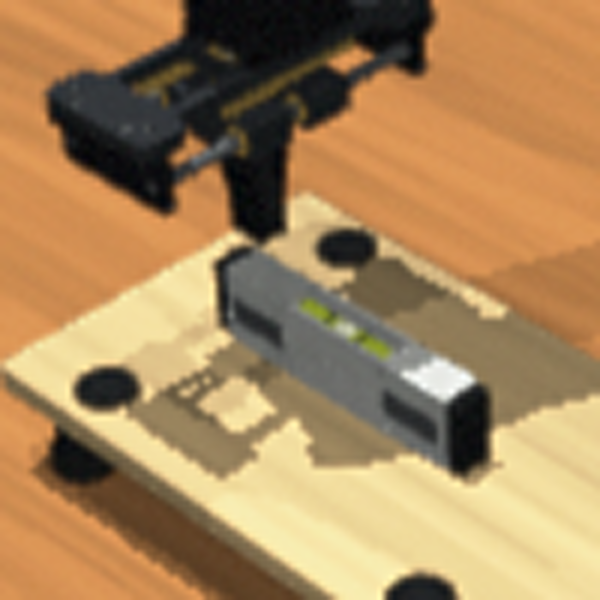

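View pics/p_top.png

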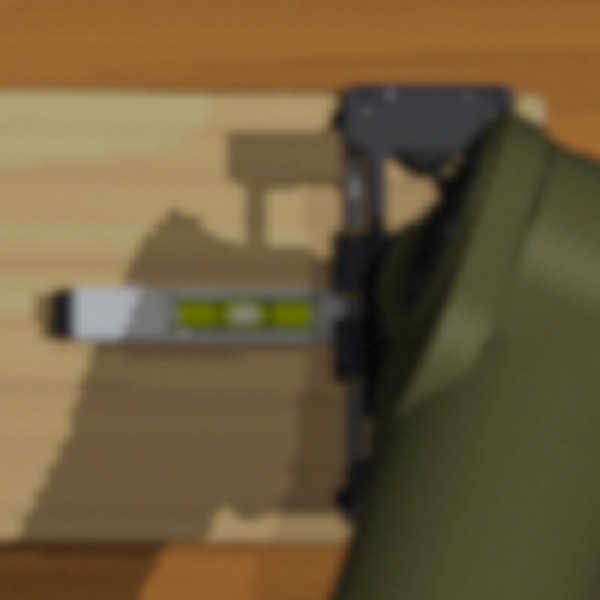

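The closed fingertip (262,238 in the scene crop) is above the solid -y part of the level, and the vial stays visible, with the bubble centred in the top crop at (245,313). Down gently.

```bash
python3 -m creep '[{"linear":[0.008,0.004,0],"twist":[0,0,0],"fingers":1},{"linear":[0.016,0.005,0],"twist":[0,0,0],"fingers":1},{"linear":[0.016,0.005,0],"twist":[0,0,0],"fingers":1},{"linear":[0.016,0.005,0],"twist":[0,0,0],"fingers":1}]'
python3 -m creep '[{"linear":[0.001,0,0],"twist":[0,0,0],"fingers":1},{"linear":[0.002,0,0],"twist":[0,0,0],"fingers":1},{"linear":[0.002,0,0],"twist":[0,0,0],"fingers":1},{"linear":[0.002,0,0],"twist":[0,0,0],"fingers":1}]'
```

```text
time: 20.03
position: [0.5168, -0.1825, 0.0921]
tool_rot: [0.015, 1.572, -0.015]
ft_force: [-0.9, 0.3, 1.1]
grip_width: 0.003
time: 20.37
position: [0.5172, -0.1832, 0.0907]
tool_rot: [0.016, 1.57, -0.016]
ft_force: [-0.6, -0.1, -0.2]
grip_width: 0.006
```

```bash
for i in 1 2; do python3 -m creep '[{"linear":[0.001,0,0],"twist":[0,0,0],"fingers":1},{"linear":[0.001,0,0],"twist":[0,0,0],"fingers":1},{"linear":[0.001,0,0],"twist":[0,0,0],"fingers":1}]'; done
```

```text
time: 20.62
position: [0.5171, -0.1831, 0.0896]
tool_rot: [0.016, 1.571, -0.016]
ft_force: [-0.4, -0.7, 0.2]
grip_width: 0.009
time: 20.87
position: [0.5171, -0.1831, 0.0885]
tool_rot: [0.016, 1.571, -0.016]
ft_force: [-0.0, 0.0, -0.4]
grip_width: -0.001
```

```bash
python3 -m creep '[{"linear":[0.001,0,0],"twist":[0,0,0],"fingers":1},{"linear":[0.001,0,0],"twist":[0,0,0],"fingers":1},{"linear":[0.001,0,0],"twist":[0,0,0],"fingers":1}]'
python3 -m creep '[{"linear":[0.0007,0,0],"twist":[0,0,0],"fingers":1},{"linear":[0.0007,0,0],"twist":[0,0,0],"fingers":1},{"linear":[0.0007,0,0],"twist":[0,0,0],"fingers":1}]'
```

```text
time: 21.12
position: [0.5171, -0.1831, 0.0875]
tool_rot: [0.016, 1.571, -0.016]
ft_force: [-1.0, -0.0, -0.2]
grip_width: 0.008
time: 21.37
position: [0.5172, -0.1831, 0.0869]
tool_rot: [0.016, 1.571, -0.016]
ft_force: [-0.7, -0.5, -0.1]
grip_width: 0.003
```

```bash
python3 -m creep '[{"linear":[0.0007,0,0],"twist":[0,0,0],"fingers":1},{"linear":[0.0007,0,0],"twist":[0,0,0],"fingers":1},{"linear":[0.0007,0,0],"twist":[0,0,0],"fingers":1}]'
python3 -m creep '[{"linear":[0.0006,0,0],"twist":[0,0,0],"fingers":1},{"linear":[0.0006,0,0],"twist":[0,0,0],"fingers":1},{"linear":[0.0006,0,0],"twist":[0,0,0],"fingers":1}]'
```

```text
time: 21.62
position: [0.5172, -0.1831, 0.0862]
tool_rot: [0.016, 1.571, -0.016]
ft_force: [-0.1, 0.4, -0.4]
grip_width: -0.001
time: 21.87
position: [0.5173, -0.1832, 0.0857]
tool_rot: [0.016, 1.57, -0.016]
ft_force: [0.5, -0.6, -0.7]
grip_width: 0.005
```

```bash
python3 -m creep '[{"linear":[0.0006,0,0],"twist":[0,0,0],"fingers":1},{"linear":[0.0006,0,0],"twist":[0,0,0],"fingers":1},{"linear":[0.0006,0,0],"twist":[0,0,0],"fingers":1}]'
python3 -m creep '[{"linear":[0.0006,0,0],"twist":[0,0,0],"fingers":1},{"linear":[0.0006,0,0],"twist":[0,0,0],"fingers":1},{"linear":[0.0006,0,0],"twist":[0,0,0],"fingers":1}]'
python3 -m creep '[{"linear":[0.0006,0,0],"twist":[0,0,0],"fingers":1},{"linear":[0.0006,0,0],"twist":[0,0,0],"fingers":1},{"linear":[0.0006,0,0],"twist":[0,0,0],"fingers":1}]'
```

```text
time: 22.12
position: [0.5173, -0.1831, 0.0857]
tool_rot: [0.016, 1.57, -0.015]
ft_force: [-2.1, 0.4, 5.3]
grip_width: 0.004
time: 22.37
position: [0.5174, -0.1831, 0.0856]
tool_rot: [0.016, 1.57, -0.015]
ft_force: [-2.8, 1.8, 9.1]
grip_width: 0.006
time: 22.62
position: [0.5175, -0.1832, 0.0856]
tool_rot: [0.017, 1.57, -0.015]
ft_force: [-4.3, 1.2, 13.0]
grip_width: 0.003
```

13 N is a little more than a kilogram's weight, so I ease off by 0.4 mm and relieve the sideways force slightly.

```bash
python3 -m creep '[{"linear":[-0.0004,0,-0.0003],"twist":[0,0,0],"fingers":1},{"linear":[-0.0004,0,-0.0003],"twist":[0,0,0],"fingers":1},{"linear":[-0.0004,0,-0.0003],"twist":[0,0,0],"fingers":1},{"linear":[-0.0004,0,-0.0003],"twist":[0,0,0],"fingers":1}]'
python3 -m creep '[{"linear":[0,0,0],"twist":[0,0,0],"fingers":1},{"linear":[0,0,0],"twist":[0,0,0],"fingers":1},{"linear":[0,0,0],"twist":[0,0,0],"fingers":1},{"linear":[0,0,0],"twist":[0,0,0],"fingers":1},{"linear":[0,0,0],"twist":[0,0,0],"fingers":1},{"linear":[0,0,0],"twist":[0,0,0],"fingers":1},{"linear":[0,0,0],"twist":[0,0,0],"fingers":1},{"linear":[0,0,0],"twist":[0,0,0],"fingers":1}]'
python3 - <<'E'
from bub import *
F=[]
for i in range(6):
    im,d,w=pts("top"); F.append(readout.get_state()['ft_force'])
print(np.mean(F,0).round(2),np.std(F,0).round(2))
S,b=bubble("top",im,f='pics/b5_top.png'); x=(np.arange(800)-400)/4; g=b[:,:2].mean(1)
print('lines',[x[lo+np.argmin(g[lo:hi])] for lo,hi in((340,385),(430,480))])
m=(w[...,2]>.1)&(w[...,2]<.122)&(abs(w[...,0]-.52)<.03)&(abs(w[...,1]+.09)<.075);print(rect(w[m]))
im,d,w=pts("scene");S,b=bubble("scene",im,f='pics/b5_scene.png');g=b[:,:2].mean(1)
print('lines',[x[lo+np.argmin(g[lo:hi])] for lo,hi in((340,385),(430,480))])
crop("scene",im,[.52,-.1,.11],70,5,'pics/p2.png')
cv2.imwrite('pics/b5.png',np.vstack([cv2.imread(f'pics/b5_{n}.png') for n in("scene","top")]))
st()
E
```

```text
time: 22.95
position: [0.5174, -0.1832, 0.0856]
tool_rot: [0.016, 1.57, -0.015]
ft_force: [-2.8, 0.9, 9.5]
grip_width: 0.005
time: 23.62
position: [0.5174, -0.1831, 0.0856]
tool_rot: [0.016, 1.57, -0.015]
ft_force: [-2.9, 1.3, 9.5]
grip_width: 0.003
[-2.45  1.    9.51] [0.21 0.22 0.35]
top vial -28.25 32.25 mid 2.0 bubble 1.61 offset mm (+ toward +y): -0.39
lines [np.float64(-10.25), np.float64(13.5)]
(array([517.6, -96.9]), 127.9, 23.1, 89.0)Traceback (most recent call last):
  File "<stdin>", line 9, in <module>
  File "bub.py", line 18, in bubble
    l,h=x[idx[0]],x[idx[-1]]
          ~~~^^^
IndexError: index 0 is out of bounds for axis 0 with size 0
```

Run:
```python
from bub import *
im,d,w=pts("scene");crop("scene",im,[.52,-.05,.09],80,5,'pics/p2.png')
im,d,w=pts("top");bubble("top",im,f='pics/b5_top.png');cv2.imwrite('pics/t_end.png',im[:,:,::-1])
st()
```

```text
top vial -28.25 32.25 mid 2.0 bubble 1.63 offset mm (+ toward +y): -0.37
t 24.07 p [ 0.5174 -0.1831  0.0856] x [ 0.001  0.001 -1.   ] z [ 1.    -0.02   0.001] F [-2.74  1.33  9.79] g 0.003 q [-0.31  0.22  0.68  1.86 -0.15  1.12  0.4 ]
```

View pics/b5_top.png

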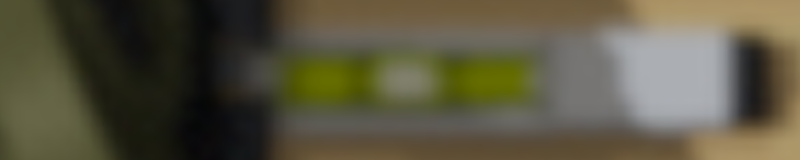

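View pics/p2.png

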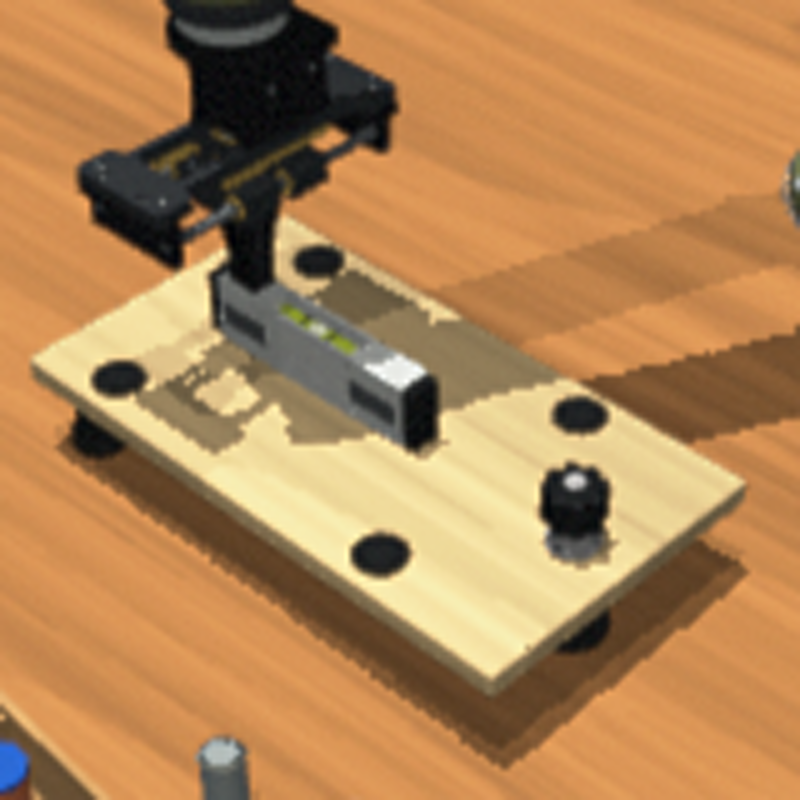

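View pics/t_end.png

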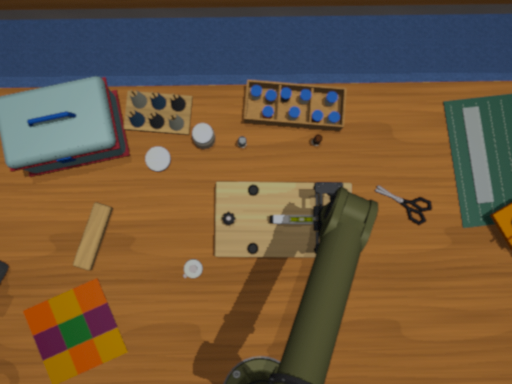

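The level is pressed with about 9.6 N. The bubble is at 1.6 on the rectified strip and the lines' midpoint is also 1.6, so it is centred. The bystanders look unmoved: jar (203,135), tin (157,158), tape case (193,268), clapper (93,236). I hold a moment longer, then hand in.

```bash
python3 -m creep '[{"linear":[0,0,0],"twist":[0,0,0],"fingers":1},{"linear":[0,0,0],"twist":[0,0,0],"fingers":1},{"linear":[0,0,0],"twist":[0,0,0],"fingers":1},{"linear":[0,0,0],"twist":[0,0,0],"fingers":1},{"linear":[0,0,0],"twist":[0,0,0],"fingers":1},{"linear":[0,0,0],"twist":[0,0,0],"fingers":1},{"linear":[0,0,0],"twist":[0,0,0],"fingers":1},{"linear":[0,0,0],"twist":[0,0,0],"fingers":1}]'
python3 - <<'E'
from bub import *
im,d,w=pts("top");bubble("top",im);st()
print(job.close_job())
E
```

```text
time: 24.73
position: [0.5174, -0.1831, 0.0856]
tool_rot: [0.016, 1.57, -0.015]
ft_force: [-2.7, 0.6, 9.4]
grip_width: 0.002
top vial -28.25 32.25 mid 2.0 bubble 1.62 offset mm (+ toward +y): -0.38
t 24.78 p [ 0.5174 -0.1831  0.0856] x [ 0.001  0.001 -1.   ] z [ 1.    -0.02   0.001] F [-2.81  1.03 10.02] g 0.004 q [-0.31  0.22  0.68  1.86 -0.15  1.12  0.4 ]
the job is handed in; nothing more can be done
None
```

I laid the level along the board, released it, and turned the knob about 118° clockwise until the bubble was centred. I then let go of the knob and pressed the level with closed fingertips. The job was handed in at 24.8 s, still pressing.

**Last checks:**
- **Bubble:** after I let go of the knob it was -0.2 mm from the lines' midpoint in the top view and +0.1 mm in the scene view. While pressing it was 0.0 mm off the lines. My reader's figure of -0.4 mm there is measured from the vial's ends.
- **Push:** steady at 9.4–10 N for about 2 s before hand-in, with about 3 N sideways. The first contact peaked at about 13 N. I pressed about 60 mm to one side of the level's middle, so the vial stayed visible.
- **Sewing things:** they appear unmoved in the last top picture, judged by eye and not measured.

**What failed or disagreed:**
- **First grasp:** it closed in the air, because the fingertips stood about 38 mm higher than the reported tool position implied. I measured that from the depth picture and allowed for it afterwards.
- **Scene-view bubble reading:** it failed while pressing, so the final bubble reading comes from the top camera only.

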